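Pack the microscope tubes and pin the case

TASK

Pack the transport case for the road: swing the hasp right off the lid, open the lid wide so that it stays up, and lay every loose microscope body tube inside. Only then shut the lid fully, swing the hasp back over it against its stop, and push the loose retaining pin from the front, fully home, through the hasp's ear and the lid's catch lug, and let go of it. Leave the other things on the bench where they are.

Things in the scene. Friction and masses are not known exactly. Their poses are not given: they have to be found in the camera images.
- case: grey transport case fixed to the bench, 180 mm deep (its x) by 280 mm wide (its y), walls 5 mm, floor 5 mm, 85 mm high to the rim. Origin: centre of its underside on the bench (z = 0); its x axis points from its front (robot side) to its hinge side, its z up. An upright bracket 34 x 30 mm (x by y), 96 mm high, stands on the outside of its +y end, at x = -56 mm, y = +155 mm, and carries the hasp pivot
- lid (a joint): angle of the case's aluminium lid (180 x 280 x 10 mm, top 95 mm above the bench when shut): 0 shut, grows as it opens upward, stop at 1.7 (a little past upright). Stiff hinge: it stays where it is left; turning it takes 0.5 N m and the lid's own weight (0.35 kg) besides
- lid_hinge (a point): middle of the lid's hinge line: case frame x = +90 mm, y = 0, z = 85 mm. The line runs along the case's y
- lid_handle (a point): middle of the lid's black bar handle: a round bar 12 mm thick and 90 mm long along the case's y, 40 mm clear height from lid top to bar centre; lid shut, it is at case x = -60 mm, y = -50 mm, z = 135 mm. It is 150 mm from the hinge line along the lid and 50 mm off the hinge line's plane, and moves with the lid. 30 mm from the lid's front edge
- lug_hole (a point): centre of the square hole (15 x 15 mm) through the catch lug, an upright steel plate 12 mm thick (along x), 40 mm wide, 56 mm tall, fixed on the lid; the hole runs along the lid's x. Lid shut: case x = -40 mm, y = +50 mm, z = 131 mm
- hasp (a joint): angle of the dark steel swing hasp, a flat bar that turns about an upright pivot beside the case and passes 3 mm above the lid: 0 = across the lid with its ear close in front of the lug (end stop); grows as its free end swings to the case's front (-x) and outward, 1.57 = bar pointing straight out to -x, stop at 1.8. It is clear of the lid from 1.2 on. It stays where it is left (0.08 N m friction)
- hasp_pivot (a point): point on the hasp's upright pivot axis, at the height of point hasp_knob: case x = -56 mm, y = +155 mm, z = 135 mm
- hasp_knob (a point): grip point on the hasp's black upright finger knob, 14 mm across; bar top at z = 106 mm, knob top at z = 151 mm, this point at z = 135 mm; 45 mm from the pivot axis, towards the free end, and 40 mm from the near edge of the ear. With the hasp at 0 it is at case x = -56 mm, y = +110 mm
- ear_hole (a point): centre of the front face of the square hole (15 x 15 mm) through the ear, an upright plate 8 mm thick, 40 mm wide, standing on the free end of the hasp; the hole runs along x of the hasp. Hasp at 0: case x = -57 mm, y = +50 mm, z = 131 mm, in line with the lug's hole, its back face 3 mm from the lug
- pin_c (a point): centre of the black square handle of the loose retaining pin: handle 70 mm long, 24 x 24 mm. A round steel shank of 12 mm diameter and 48 mm length sticks out of the handle's end along this point's +x axis; the last 12 mm taper to 5 mm. It starts lying on the bench (centre 12 mm up). Fully home, the handle's end rests against the ear, this point 35 mm in front of the ear's face. It weighs about 90 g
- pin_tip (a point): the tip of the pin, 83 mm from point pin_c along its +x axis
- tube1_c (a point): centre (on the axis) of a loose microscope body tube, 111 mm long, cream barrel 30 mm across with a 34 mm black collar at its +x end and a steel slide bar 70 x 24 mm along its underside, on which it stands; axis 20 mm above what it stands on, point x along the tube; about 160 g. None if absent in this run
- tube2_c (a point): centre (on the axis) of a loose microscope body tube, 111 mm long, cream barrel 30 mm across with a 34 mm black collar at its +x end and a steel slide bar 70 x 24 mm along its underside, on which it stands; axis 20 mm above what it stands on, point x along the tube; about 160 g. None if absent in this run
- tube3_c (a point): centre (on the axis) of a loose microscope body tube, 111 mm long, cream barrel 30 mm across with a 34 mm black collar at its +x end and a steel slide bar 70 x 24 mm along its underside, on which it stands; axis 20 mm above what it stands on, point x along the tube; about 160 g. None if absent in this run
- tube4_c (a point): centre (on the axis) of a loose microscope body tube, 111 mm long, cream barrel 30 mm across with a 34 mm black collar at its +x end and a steel slide bar 70 x 24 mm along its underside, on which it stands; axis 20 mm above what it stands on, point x along the tube; about 160 g. None if absent in this run
- eyepiece: bystander, to be left alone: short black eyepiece, 34 mm across, 38 mm high, standing among the tubes; origin at the centre of its underside
- cleaner: bystander, to be left alone: yellow bottle of lens cleaner, 44 mm across, 110 mm high; origin at the centre of its underside
- driver: bystander, to be left alone: screwdriver lying on the bench, 180 mm long
- slidebox: bystander, to be left alone: closed wooden slide box, 90 x 70 x 30 mm; origin at the centre of its underside
- brush: bystander, to be left alone: brush lying on the bench, 150 mm long
- clampring: bystander, to be left alone: flat steel ring, 56 mm across, 12 mm high, lying on the bench close to the robot
- dish: bystander, to be left alone: shallow glass dish, 90 mm across, 18 mm high
Mind the look-alikes: they are no part of the job. Leave any purple look-alike of the part that bears tube4_c alone.

How it is judged (in metres and radians):
On the way, in this order (a step that is already met when the one before it is completed fails the run):
1. the hasp is swung off the lid (1.2 rad or more), the lid still shut (value of joint hasp above 1.15 rad and value of joint lid below 0.05 rad), for 0.2 s.
2. the lid is open wide (1.2 rad or more) (value of joint lid above 1.2 rad), for 0.2 s.
3. every tube lies in the case, the lid still open (x of tube1_c in the frame of case between -0.09 and 0.09 m and y of tube1_c in the frame of case between -0.14 and 0.14 m and z of tube1_c in the frame of case between 0 and 0.07 m and x of tube2_c in the frame of case between -0.09 and 0.09 m and y of tube2_c in the frame of case between -0.14 and 0.14 m and z of tube2_c in the frame of case between 0 and 0.07 m and x of tube3_c in the frame of case between -0.09 and 0.09 m and y of tube3_c in the frame of case between -0.14 and 0.14 m and z of tube3_c in the frame of case between 0 and 0.07 m and x of tube4_c in the frame of case between -0.09 and 0.09 m and y of tube4_c in the frame of case between -0.14 and 0.14 m and z of tube4_c in the frame of case between 0 and 0.07 m and value of joint lid above 0.9 rad), for 0.3 s.
4. the lid is shut over the tubes, the hasp still off (x of tube1_c in the frame of case between -0.09 and 0.09 m and y of tube1_c in the frame of case between -0.14 and 0.14 m and z of tube1_c in the frame of case between 0 and 0.07 m and x of tube2_c in the frame of case between -0.09 and 0.09 m and y of tube2_c in the frame of case between -0.14 and 0.14 m and z of tube2_c in the frame of case between 0 and 0.07 m and x of tube3_c in the frame of case between -0.09 and 0.09 m and y of tube3_c in the frame of case between -0.14 and 0.14 m and z of tube3_c in the frame of case between 0 and 0.07 m and x of tube4_c in the frame of case between -0.09 and 0.09 m and y of tube4_c in the frame of case between -0.14 and 0.14 m and z of tube4_c in the frame of case between 0 and 0.07 m and value of joint lid below 0.05 rad and value of joint hasp above 0.6 rad), for 0.2 s.
5. the hasp is swung over the lid, against its stop (value of joint lid below 0.05 rad and value of joint hasp below 0.08 rad), for 0.2 s.
At the end, for the whole second after the job is handed in: Every tube is inside the case, the lid is shut (within 0.05 rad), the hasp is over it (within 0.08 rad of its stop), and the pin goes through ear and lug from the front with its handle within 10 mm of the ear, its tip at least 21 mm beyond the middle of the lug, at rest (all of step 5 and x of tube1_c in the frame of case between -0.09 and 0.09 m and y of tube1_c in the frame of case between -0.14 and 0.14 m and z of tube1_c in the frame of case between 0 and 0.07 m and x of tube2_c in the frame of case between -0.09 and 0.09 m and y of tube2_c in the frame of case between -0.14 and 0.14 m and z of tube2_c in the frame of case between 0 and 0.07 m and x of tube3_c in the frame of case between -0.09 and 0.09 m and y of tube3_c in the frame of case between -0.14 and 0.14 m and z of tube3_c in the frame of case between 0 and 0.07 m and x of tube4_c in the frame of case between -0.09 and 0.09 m and y of tube4_c in the frame of case between -0.14 and 0.14 m and z of tube4_c in the frame of case between 0 and 0.07 m and x of pin_tip in the frame of lug_hole above 0.021 m and y of pin_tip in the frame of lug_hole between -0.012 and 0.012 m and z of pin_tip in the frame of lug_hole between -0.012 and 0.012 m and angle between the x axis of pin_c and the x axis of case, either way round below 0.2 rad and linear speed of pin below 0.02 m/s); the robot touches nothing.
It fails at once if a bystander is pushed more than 40 mm from its place (distance of any of eyepiece, cleaner, driver, slidebox, brush, clampring, dish from where it was at the start of the episode above 0.04 m).
Of tube1, tube2, tube3, tube4 only 2 to 4 are there at a start; the rules pass over those that are not, and their reading is None.
At some moment in a run one of tube1, tube2, tube3, tube4, pin may be knocked a few centimetres aside while the robot is not near it.
Once in a run the grip may slacken for a moment while it holds something.
It also fails if it takes over 210 s, if anything falls off the work surface, if the arm or the gripper's body presses on something with over 40 N, if the wrist force passes 120 N, or if a joint passes its speed limit or range.

ROBOT

A 6-joint arm with a two-finger parallel gripper is mounted at the origin on the work surface. World frame = base frame: x ahead of the robot, y to its left, z up, the work surface at z = 0. Lengths are in m, angles in degrees, forces in N, time in s.
With the tool pointing down it reaches from about 0.25 to 0.725 m from the base axis. Payload 9.7 kg.
Tool frame: the origin (TCP) lies between the finger pads; the fingertips stand 22 mm ahead of it and the grasp point (between the pads) lies 3 mm ahead of it; z points along the fingers, y is the line along which they close (so a half turn about z gives the same grasp; the last joint's range is limited). The gripper opens to 85 mm and grips with 20 to 120 N. Pads are 22 mm wide; open, the fingers measure 114 mm over their backs; the gripper's body (76 mm by 85 mm) begins 54 mm behind the grasp point. The pads swing forward as they close: fully open they stand 13 mm farther back than shut.
Start: joints at [-71.792, 4.979, 10.078, 95.1, 0, 90], TCP at [0.172, -0.522, 0.253] pointing down, gripper open.
Joint ranges: [-179.16, 179.16], [-48.56, 103.87], [-65.8, 70.77], [-126.05, 130.52], [-82.76, 87.17], [-180, 180]. Speed limits (degrees/s): [127.2, 127.2, 147.25, 180, 180, 180].

INTERFACE

Orientations are given as [roll, pitch, yaw] about the fixed x, y, z axes, in that order (R = Rz(yaw) Ry(pitch) Rx(roll)).
In Python, from workcell import bot, viewer, finder gives the robot as it stands.
- The arm moves only by the tool move_arm, never from a script. Its arguments are lists of equal length, an entry for each row: "offset": the shift along the tool's x, y, z in cm, a list of three; "twist": the turn, a rotation vector about the tool's x, y, z in rad, a list of three; "grip": the opening, from 0 (shut) to 1 (fully open). In form: {"offset": [[x, y, z], ...], "twist": [[ax, ay, az], ...], "grip": [grip, ...]}. A call has 1 to 5 rows; each row shifts and turns the commanded pose from where the row before left it, along the tool's axes as they then stand; what a row does not reach is not made up. A row lasts 1/10 s, in which the tool goes at most 50 mm and 8.59 degrees, less where a joint would pass 70% of its speed; a pose out of reach is approached as far as the arm can. A call is refused whole if a number of a shift passes 5 or a number of a turn 0.15, either way. A call with a gripper value outside its range is refused whole. The fingers move at their own pace and stop on an object; "force" is the grip in N (left out, the last holds). Time passes only in rows, so rows that do not move let the fingers close. It gives the time, the measured TCP pose, the force, the opening and the grip force at its end, in the units of the state.
- bot.get_obs(): the state, without advancing time (a new reading comes with each control period).
- viewer.camera(name): name is "scene" or "side" or "wrist"; returns a dict with "color" (480x640x3 uint8, red, green, blue), "depth" (480x640 float32, m along the optical axis (not along the pixel's ray), 0 where there is no reading), "vfov" (degrees; the focal length in pixels is half the picture's height over the tangent of half this angle, whatever the lens; pixels are square), "cx", "cy" (the principal point, pixels), "position" and "attitude" of the camera in the world; the wrist camera has in their place "tool_from_camera" (4x4, takes a point from camera to tool coordinates, whose origin is the TCP and whose axes are the flange's). Camera axes: x right, y down, z forward; pixel columns grow to the right and rows downward; lengths in m; the calibration is good to about 2 mm. A picture is of the moment at which its call begins: read the wrist's pose just before it.
- bot.job_done(): hands the job in; it is judged then, once.
Trained networks look in a picture, given as the dict that the camera call returned (one of the last four; its "shot" number tells which), for a name from the list of things; names that differ only in an ending like _2 or _b are one class to them, and where a whole thing is asked for, a point or a joint stands for the part that bears it (a point fixed in the world has none). Each returns a list of dicts, best first, with "p" (0 to 1); they miss things now and then, are a little off and sometimes report something else, mostly with a low value. They report only what shows in the picture. A call takes as long as a camera call. They do not tell look-alikes from the thing itself.
- finder.boxes_of(picture, thing): "position" ([column, row] in pixels, amid what is visible of it).
- finder.pinpoint(picture, thing): "position" ([column, row] in pixels: a listed point, or the origin of a listed thing).
The state is a dict: "time": time; "q": joint angles; "qd": joint speeds; "joint_efforts": joint torques, N m; "ee_pos": TCP position; "tcp_rot": TCP orientation; "wrist_force": force on the tool from outside, world axes, zero at the start; "torque": the same for the moment, N m; "opening": finger opening in m; "grasp_force": force on a finger pad.
Only numpy, scipy, OpenCV 4.12 (cv2) and the standard library are available. Lean on these libraries where they do the work, as an engineer would, in place of code of your own. Each camera call takes 0.05 s, during which the arm holds its last target. There are 200 camera calls.

## Working session

There is one attempt and no reset: what is moved stays moved. The work goes in short steps, Python scripts to look and compute and a tool call to move; the robot and the scene stay as the last step left them, time stands still between calls to the robot, and variables do not carry over. Pictures are saved under pics/ and viewed, at most 14 in all, crops included, and the job is handed in when it is done.

Besides the shell and the picture viewer there is one more tool, called after "Call:" as a command line: name --argument value ..., lists and objects as JSON in quotes. move_arm: Moves the arm, as the interface text tells. Its arguments: {"type":"object","properties":{"offset":{"type":"array","items":{"type":"array","items":{"type":"number"}}},"twist":{"type":"array","items":{"type":"array","items":{"type":"number"}}},"grip":{"type":"array","items":{"type":"number"}},"force":{"type":"number"}},"required":["offset","twist","grip"]}

```bash
ls; mkdir -p pics; cat > h.py <<'E'
import numpy as np, cv2
from scipy.spatial.transform import Rotation as R
from workcell import bot, viewer, finder
def shot(name):
    o=bot.get_obs(); c=viewer.camera(name)
    T=np.eye(4)
    if name=='wrist':
        W=np.eye(4); W[:3,:3]=rot(o['tcp_rot']); W[:3,3]=o['ee_pos']; T=W@np.array(c['tool_from_camera'])
    else:
        T[:3,:3]=rot(c['attitude']); T[:3,3]=c['position']
    c['T']=T; c['f']=240/np.tan(np.radians(c['vfov'])/2); return c
def rot(a):
    a=np.array(a,float)
    return a if a.shape==(3,3) else R.from_euler('xyz',a,degrees=True).as_matrix()
def ray(c,uv):
    d=c['T'][:3,:3]@np.array([(uv[0]-c['cx'])/c['f'],(uv[1]-c['cy'])/c['f'],1]); return c['T'][:3,3],d
def atz(c,uv,z):
    o,d=ray(c,uv); return o+d*(z-o[2])/d[2]
def dep(c,uv):
    u,v=int(round(uv[0])),int(round(uv[1])); p=c['depth'][max(0,v-1):v+2,max(0,u-1):u+2]; p=p[p>0]
    if not len(p): return None
    o,d=ray(c,uv); return o+d*np.median(p)
def cloud(c):
    v,u=np.mgrid[0:480,0:640]; z=c['depth']
    P=np.stack([(u-c['cx'])/c['f']*z,(v-c['cy'])/c['f']*z,z],-1)
    return P@c['T'][:3,:3].T+c['T'][:3,3]
def save(c,n): cv2.imwrite('pics/'+n,c['color'][:,:,::-1])
def tool():
    o=bot.get_obs(); return rot(o['tcp_rot']),np.array(o['ee_pos'])
def togo(p,Rd=None):
    """offset in cm in tool axes, rotvec"""
    Rt,t=tool(); off=Rt.T@(np.array(p)-t)*100
    return np.round(off,2), (np.round(R.from_matrix(Rt.T@Rd).as_rotvec(),3) if Rd is not None else None)
E
cat > a.py <<'E'
from h import *
np.set_printoptions(precision=3,suppress=True)
o=bot.get_obs(); print(o)
for n in ['scene','side']:
    c=shot(n); save(c,n+'0.png'); print(n,c['position'],c['attitude'],c['vfov'],c['cx'],c['cy'])
    for t in ['lid_hinge','lid_handle','lug_hole','hasp_pivot','hasp_knob','ear_hole','pin_c','pin_tip','tube1_c','eyepiece','cleaner','driver','slidebox','brush','clampring','dish','case']:
        for r in finder.pinpoint(c,t)[:6]:
            if r['p']>.2:
                q=dep(c,r['position']); print(t,np.round(r['position'],1),round(r['p'],2),None if q is None else q.round(3))
E
python3 a.py
```

```text
pics
{'time': 0.0, 'q': array([-71.792,   5.012,  10.034,  95.101,   0.   ,  90.001]), 'qd': array([ 0.01 , -0.085, -0.012,  0.073,  0.144,  0.001]), 'joint_efforts': array([ -0.004, -52.04 ,  46.479,   0.016,  -0.   ,   0.   ]), 'ee_pos': array([ 0.172, -0.522,  0.253]), 'tcp_rot': array([-179.921,   -0.   ,   18.208]), 'wrist_force': array([ 0.194, -0.398, -0.163]), 'torque': array([0.019, 0.076, 0.028]), 'grasp_force': 0.0, 'opening': 0.08509182727585557}
scene [ 1.327 -0.848  0.84 ] [-121.175    0.775   41.854] 45.89681873230964 319.3799656971637 238.89360404829603
lid_hinge [317.5 306.6] 0.94 [ 0.665 -0.13   0.078]
lid_handle [338.5 234.7] 0.24 [0.421 0.229 0.003]
lug_hole [303.5 251.5] 0.81 [ 0.541 -0.042  0.126]
hasp_pivot [336.4 234.9] 0.6 [0.417 0.224 0.003]
hasp_pivot [316.6 304.7] 0.45 [ 0.667 -0.136  0.088]
hasp_knob [322.7 236.3] 0.77 [0.553 0.014 0.147]
ear_hole [297.9 249.1] 0.94 [ 0.552 -0.071  0.151]
pin_c [354.8 224.2] 0.72 [0.441 0.279 0.024]
pin_c [365.9 245.5] 0.58 [0.519 0.232 0.004]
pin_tip [440.9 235.6] 0.68 [0.734 0.254 0.11 ]
pin_tip [367.3 236.1] 0.47 [0.52
[... 1158 characters left out ...]
9 332.8] 0.89 [0.427 0.304 0.021]
pin_tip [317.1 316.5] 0.94 [0.499 0.258 0.014]
pin_tip [294.9 282.8] 0.23 [0.579 0.168 0.033]
tube1_c [289.5 201. ] 0.72 [ 0.657 -0.11   0.094]
tube1_c [317.7 313.8] 0.42 [0.501 0.242 0.007]
eyepiece [320.  313.6] 0.63 [0.496 0.235 0.001]
eyepiece [332.4 165.5] 0.57 [ 0.577 -0.433  0.025]
cleaner [229.3 304.1] 0.9 [0.731 0.275 0.028]
driver [378.8 174.6] 0.7 [ 0.412 -0.452 -0.001]
slidebox [328.7 164.5] 0.87 [ 0.59  -0.435  0.026]
brush [243.1 360.5] 0.89 [0.647 0.435 0.017]
brush [232.2 262.6] 0.51 [0.78  0.098 0.005]
clampring [374.1 265.9] 0.55 [0.375 0.021 0.   ]
clampring [232.4 261.4] 0.27 [0.783 0.09  0.002]
dish [229.9 263.3] 0.97 [0.787 0.101 0.003]
```

View pics/scene0.png

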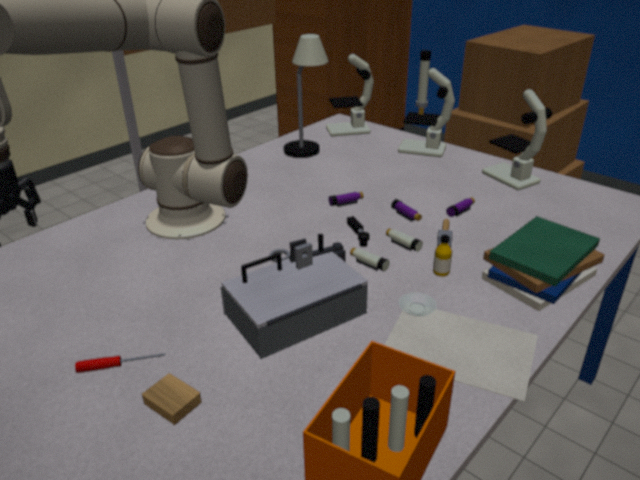

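View pics/side0.png

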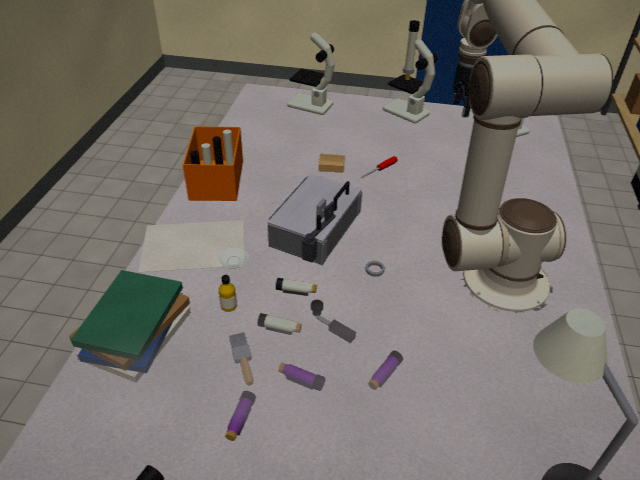

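```bash
cat > b.py <<'E'
from h import *
np.set_printoptions(precision=3,suppress=True)
cs={n:shot(n) for n in ['scene','side']}
A=[];W=[]
for n,c in cs.items():
    P=cloud(c); hsv=cv2.cvtColor(c['color'],cv2.COLOR_RGB2HSV).astype(int)
    box=(P[...,0]>.3)&(P[...,0]<.85)&(P[...,1]>-.35)&(P[...,1]<.5)
    lid=box&(abs(P[...,2]-.095)<.006)&(P[...,1]<.1)
    k,l,s,_=cv2.connectedComponentsWithStats(lid.astype(np.uint8)); i=1+np.argmax(s[1:,4])
    L=P[l==i]; r=cv2.minAreaRect((L[:,:2]*1000).astype(np.float32)); print(n,'lid',r,np.median(L[:,2])); A.append(L)
    ob=box&(P[...,2]>.006)&(P[...,2]<.06)&(P[...,1]>.02)
    k,l,s,_=cv2.connectedComponentsWithStats(ob.astype(np.uint8))
    for i in range(1,k):
        if s[i,4]<25: continue
        Q=P[l==i]; r=cv2.minAreaRect((Q[:,:2]*1000).astype(np.float32)); 
        print(np.round(r[0]),np.round(r[1]),round(r[2]),'zmax',round(Q[:,2].max(),3),'hsv',np.median(hsv[l==i],0),s[i])
    hi=P[(P[...,2]>.12)&(P[...,2]<.16)&box&(P[...,1]<.1)&(P[...,1]>-.3)]
    W.append(hi)
L=np.vstack(A);print(cv2.minAreaRect((L[:,:2]*1000).astype(np.float32)))
E
python3 b.py
python3 - <<'E'
import cv2
a=cv2.imread('pics/side0.png')[170:390,200:420]
b=cv2.imread('pics/scene0.png')[180:350,210:440]
cv2.imwrite('pics/crop0.png',cv2.resize(a,None,fx=2.7,fy=2.7,interpolation=cv2.INTER_CUBIC))
E
```

```text
scene lid ((583.7628784179688, -98.68095397949219), (310.5579833984375, 192.61341857910156), 74.40727996826172) 0.09641234806518739
[324. 408.] [143.  36.] 81 zmax 0.044 hsv [139. 156.  79.] [332 191  33  16 299]
[509. 462.] [ 65. 118.] 76 zmax 0.041 hsv [139. 152.  79.] [391 198  31  23 355]
[458. 278.] [ 48. 171.] 53 zmax 0.043 hsv [120.  33.  27.] [346 216  25  31 344]
[654. 421.] [ 42. 150.] 31 zmax 0.027 hsv [108.  30. 108.] [437 218  16  29 221]
[584. 309.] [ 57. 134.] 70 zmax 0.042 hsv [ 37.5  23.  104. ] [386 228  37  24 446]
[578. 161.] [115.  40.] 7 zmax 0.041 hsv [ 38.   21.  105.5] [350 247  40  24 504]
[374.  43.] [59. 41.] 1 zmax 0.018 hsv [120.   16.5 101. ] [270 248  20  12  96]
[750. 246.] [45. 26.] 28 zmax 0.06 hsv [21. 38. 98.] [433 254  19  22 317]
[841. 306.] [12. 34.] 17 zmax 0.03 hsv [ 21.   19.  106.5] [482 267   8  14  50]
[781.  89.] [89. 94.] 4 zmax 0.024 hsv [ 90.  10. 149.] [399 291  38  26 676]
side lid ((603.5709228515625, -116.95944213867188), (289.5658874511719, 147.1419677734375), 77.593994140625) 0.09355414472752277
[574.  48.] [ 55. 111.] 90 zmax 0
[... 243 characters left out ...]
 [ 35.  21. 138.] [275 278  41  16 459]
[735. 255.] [60. 41.] 51 zmax 0.06 hsv [ 20.  47. 109.] [218 292  19  19 237]
[460. 269.] [ 38. 148.] 53 zmax 0.043 hsv [131.5  15.   73. ] [310 300  46  42 530]
[843. 345.] [92. 22.] 77 zmax 0.06 hsv [17. 42. 90.] [168 302  22  29 203]
[590. 307.] [ 33. 113.] 87 zmax 0.04 hsv [ 32.  18. 139.] [257 313  44  21 528]
[654. 422.] [ 42. 155.] 29 zmax 0.026 hsv [120.  13. 114.] [229 332  24  53 656]
[314. 401.] [101.  29.] 67 zmax 0.039 hsv [141.  90. 115.] [368 353  23  37 372]
[503. 452.] [ 33. 112.] 77 zmax 0.04 hsv [141.  83. 106.] [278 363  47  28 629]
((583.331787109375, -100.22586059570312), (313.7658386230469, 192.61341857910156), 74.40727996826172)
```

View pics/crop0.png

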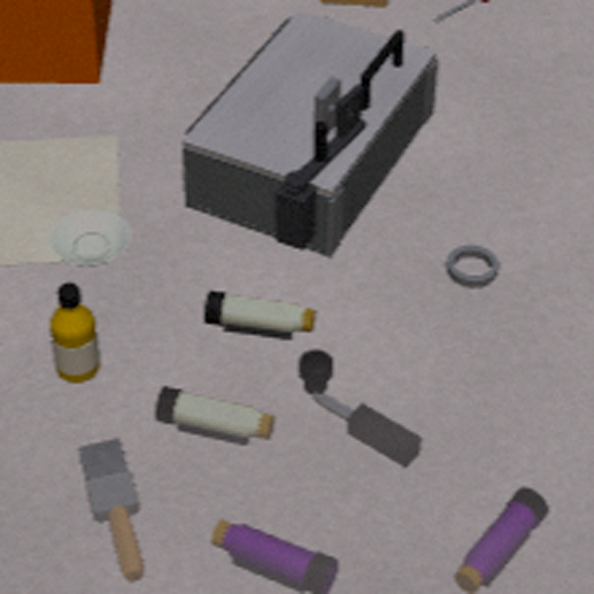

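Two cream tubes are there (side image: (296,286) and (280,323)). The three purple ones are look-alikes, at (301,375), (386,369) and (240,415). The crop confirms this, with the eyepiece at (317,306) and the pin handle at (342,329). The case yaw is about -14° and its centre is about (0.59,-0.10). I'll go above the hasp for a close look.

Call:
move_arm --offset '[[3.6,-3,-0.6],[3.6,-3,-0.6],[3.6,-3,-0.6],[3.6,-3,-0.6],[3.6,-3,-0.6]]' --twist '[[0,0,0],[0,0,0],[0,0,0],[0,0,0],[0,0,0]]' --grip '[1,1,1,1,1]'

```text
time: 2.4
ee_pos: [0.2965, -0.3221, 0.2837]
tcp_rot: [180.0, -0.0, 18.2]
wrist_force: [0.8, -0.1, 0.1]
opening: 0.0854
grasp_force: 0.0
```

Call:
move_arm --offset '[[3.6,-3,-0.6],[3.6,-3,-0.6],[3.6,-3,-0.6],[3.6,-3,-0.6],[3.6,-3,-0.6]]' --twist '[[0,0,0],[0,0,0],[0,0,0],[0,0,0],[0,0,0]]' --grip '[1,1,1,1,1]'

```text
time: 2.9
ee_pos: [0.4207, -0.1231, 0.3138]
tcp_rot: [180.0, -0.0, 18.2]
wrist_force: [2.0, -0.7, -0.4]
opening: 0.0855
grasp_force: 0.0
```

Call:
move_arm --offset '[[3.6,-3,-0.6],[3.6,-3,-0.6],[0,0,0],[0,0,0],[0,0,0]]' --twist '[[0,0,0],[0,0,0],[0,0,-0.15],[0,0,-0.15],[0,0,-0.15]]' --grip '[1,1,1,1,1]'

```text
time: 3.4
ee_pos: [0.4699, -0.0449, 0.3252]
tcp_rot: [-180.0, 0.0, 44.4]
wrist_force: [0.4, 0.3, 0.6]
opening: 0.0855
grasp_force: 0.0
```

Call:
move_arm --offset '[[0,0,0],[0,0,0],[0,0,0],[0,0,0],[0,0,0]]' --twist '[[0,0,-0.15],[0,0,-0.15],[0,0,-0.15],[0,0,-0.11],[0,0,0]]' --grip '[0.5,0.5,0.5,0.5,0.5]'

```text
time: 3.9
ee_pos: [0.4697, -0.0455, 0.3253]
tcp_rot: [180.0, -0.0, 76.2]
wrist_force: [-0.4, 0.4, -0.6]
opening: 0.0427
grasp_force: 0.0
```

```bash
cat > c.py <<'E'
from h import *
import sys
np.set_printoptions(precision=3,suppress=True)
c=shot('wrist'); save(c,sys.argv[1]); print(np.array(c['tool_from_camera']).round(3),c['vfov'])
Z=dict(lid_handle=.135,lug_hole=.131,hasp_knob=.135,ear_hole=.131,hasp_pivot=.135)
for t in sys.argv[2:]:
    for r in finder.pinpoint(c,t)[:3]:
        if r['p']>.2: print(t,np.round(r['position'],1),round(r['p'],2),dep(c,r['position']),atz(c,r['position'],Z[t])if t in Z else '')
E
python3 c.py w1.png lid_handle lug_hole hasp_knob ear_hole hasp_pivot
python3 - <<'E'
E
```

```text
[[-0.001 -0.959 -0.283  0.072]
 [ 1.    -0.001 -0.     0.   ]
 [-0.    -0.283  0.959 -0.121]
 [ 0.     0.     0.     1.   ]] 64.78532142820926
lid_handle [377.2 312.3] 0.94 [ 0.493 -0.041  0.327] [ 0.503 -0.145  0.135]
lug_hole [407.6 206.7] 0.68 [ 0.544 -0.051  0.151] [ 0.548 -0.056  0.131]
hasp_knob [390.2 129.8] 0.56 [0.541 0.01  0.151] [0.544 0.009 0.135]
ear_hole [376.5 197.7] 0.95 [ 0.524 -0.044  0.125] [ 0.524 -0.042  0.131]
hasp_pivot [402.9  65.9] 0.63 [0.568 0.055 0.11 ] [0.562 0.052 0.135]
```

View pics/w1.png

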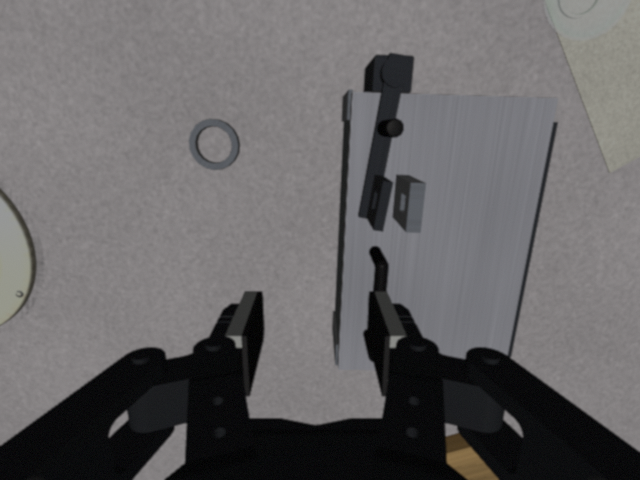

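```bash
cat > d.py <<'E'
from h import *
np.set_printoptions(precision=4,suppress=True)
c=shot('wrist'); P=cloud(c)
m=(abs(P[...,2]-.095)<.005)&(P[...,1]<.15)&(P[...,1]>-.35)&(P[...,0]>.4)
k,l,s,_=cv2.connectedComponentsWithStats(m.astype(np.uint8)); i=1+np.argmax(s[1:,4]); m=l==i
L=P[m]; print(s[i],np.median(L[:,2]))
# front edge: leftmost pixel per row; +y edge: top pixel per column ; far edge: rightmost
fr=np.array([[np.where(m[r])[0].min(),r] for r in range(110,340,5) if m[r].any()])
fa=np.array([[np.where(m[r])[0].max(),r] for r in range(130,400,5) if m[r].any()])
to=np.array([[u,np.where(m[:,u])[0].min()] for u in range(420,545,5)])
def line(p,n):
    q=np.array([atz(c,x,.095)[:2] for x in p]); 
    vx,vy,x0,y0=cv2.fitLine(q.astype(np.float32),cv2.DIST_HUBER,0,.001,.001).ravel(); d=np.array([vx,vy]); print(n,d,np.degrees(np.arctan2(vy,vx)),x0,y0); return d,np.array([x0,y0])
df,pf=line(fr,'front');da,pa=line(fa,'far');dt,pt=line(to,'top')
# average yaw
yaw=np.mean([np.degrees(np.arctan2(*(d*np.sign(d[1]))[::-1]))-90 for d in(df,da)]);print('yaw',yaw)
a=np.radians(yaw);ex=np.array([np.cos(a),np.sin(a)]);ey=np.array([-ex[1],ex[0]])
print('depth',(pa-pf)@ex)
x=((pa@ex)+(pf@ex))/2; y=pt@ey-.14
C=x*ex+y*ey; print('centre',C)
for n,q in dict(handle=(-60,-50),knob=(-56,110),pivot=(-56,155),lug=(-40,50),ear=(-57,50)).items(): print(n,C+(ex*q[0]+ey*q[1])/1000)
K=P[(P[...,2]>.145)&(P[...,2]<.156)&(P[...,1]<.04)]; print('tops',len(K)); 
kt=dep(c,(391,127));K=P[(abs(P[...,2]-.151)<.004)&(np.hypot(P[...,0]-kt[0],P[...,1]-kt[1])<.015)];print('knob top',K.mean(0),(K.min(0)+K.max(0))/2)
E
python3 d.py
```

```text
[  339    54   219   317 42420] 0.0954772747779696
front [0.267  0.9637] 74.5134 0.4934227 -0.06953473
far [0.2706 0.9627] 74.297226 0.6619943 -0.14740919
top [ 0.9644 -0.2643] -15.327299 0.6381581 0.015077983
yaw -15.594688
depth 0.18330108
centre [ 0.5764 -0.113 ]
handle [ 0.5052 -0.1451]
knob [0.5521 0.008 ]
pivot [0.5642 0.0513]
lug [ 0.5513 -0.0541]
ear [ 0.535  -0.0496]
tops 1728
knob top [0.5446 0.0107 0.1511] [0.545  0.0106 0.1507]
```

Case fit: yaw -15.6°, centre (0.576,-0.113). The hasp starts at about 0.18 rad with its knob at (0.5445,0.0105). Next I grip the knob.

Call:
move_arm --offset '[[0,0,0],[0,0,0],[4.15,2.15,0],[4.15,2.15,0],[0,0,0]]' --twist '[[0,0,0.1],[0,0,0.11],[0,0,0],[0,0,0],[0,0,0]]' --grip '[0.5,0.5,0.5,0.5,0.5]'

```text
time: 4.75
ee_pos: [0.5478, 0.0128, 0.3221]
tcp_rot: [-179.8, 0.1, 64.1]
wrist_force: [-0.5, -0.5, -0.4]
opening: 0.0428
grasp_force: 0.0
```

Call:
move_arm --offset '[[0,0,4],[0,0,4],[0,0,4],[0,0,4],[0,0,2.7]]' --twist '[[0,0,0],[0,0,0],[0,0,0],[0,0,0],[0,0,0]]' --grip '[0.5,0.5,0.5,0.5,0.5]'

```text
time: 5.25
ee_pos: [0.5435, 0.0101, 0.1354]
tcp_rot: [-179.9, 0.1, 64.0]
wrist_force: [-0.2, 0.3, -0.0]
opening: 0.0425
grasp_force: 0.0
```

Call:
move_arm --offset '[[0,0,0],[0,0,0],[0,0,0],[0,0,0],[0,0,0]]' --twist '[[0,0,0],[0,0,0],[0,0,0],[0,0,0],[0,0,0]]' --grip '[0,0,0,0,0]' --force 25

```text
time: 5.75
ee_pos: [0.5448, 0.0102, 0.1393]
tcp_rot: [180.0, -0.0, 64.0]
wrist_force: [-4.7, -1.6, -1.1]
opening: 0.0132
grasp_force: 26.4
```

Call:
move_arm --offset '[[0.045,-0.63,0],[0.045,-0.63,0],[0.045,-0.63,0],[0.045,-0.63,0],[0.045,-0.63,0]]' --twist '[[0,0,0.14],[0,0,0.14],[0,0,0.14],[0,0,0.14],[0,0,0.14]]' --grip '[0,0,0,0,0]'

```text
time: 6.25
ee_pos: [0.5216, 0.0314, 0.1393]
tcp_rot: [179.9, 0.2, 23.5]
wrist_force: [-14.2, -8.8, 4.0]
opening: 0.0131
grasp_force: 27.0
```

Call:
move_arm --offset '[[0.045,-0.63,0],[0.045,-0.63,0],[0.045,-0.63,0],[0.045,-0.63,0],[0,0,0]]' --twist '[[0,0,0.14],[0,0,0.14],[0,0,0.14],[0,0,0.14],[0,0,0]]' --grip '[0,0,0,0,0]'

```text
time: 6.75
ee_pos: [0.52, -0.0127, 0.1401]
tcp_rot: [-177.1, 0.0, -2.8]
wrist_force: [-0.2, 0.5, -1.1]
opening: -0.0001
grasp_force: 0.0
```

Call:
move_arm --offset '[[0,0,0],[0,0,0],[0,0,0]]' --twist '[[0,0,0],[0,0,0],[0,0,0]]' --grip '[0.4,0.4,0.4]'

```text
time: 7.05
ee_pos: [0.519, -0.0097, 0.1388]
tcp_rot: [-177.1, 0.2, -2.5]
wrist_force: [0.2, -0.4, 0.4]
opening: 0.0338
grasp_force: 0.0
```

```bash
python3 - <<'E'
from h import *
o=bot.get_obs(); print(o['q'],o['qd'],o['joint_efforts'],o['ee_pos'],o['wrist_force'])
c=shot('side'); cv2.imwrite('pics/s2.png',cv2.resize(c['color'][100:340,180:500,::-1],None,fx=2.4,fy=2.4))
for t in['hasp_knob','ear_hole','lug_hole']:
    for r in finder.pinpoint(c,t)[:2]: print(t,r['position'],r['p'],atz(c,r['position'],.135))
E
```

```text
[ -2.52168724   0.18173223  -7.58388774  82.42443929   2.86267702
 179.94687624] [ 0.04517667  0.14731722 -0.23045575 -0.00935863  0.00576532  0.06969   ] [-3.74548137e-01 -4.72518682e+01  4.70677793e+01  3.01910145e-02
  1.52079100e-01  8.32232618e-04] [ 0.51897792 -0.00970831  0.13879645] [ 0.21018154 -0.40667322  0.43047281]
hasp_knob [322.5, 215.5] 0.59 [ 0.53769641 -0.01152674  0.135     ]
ear_hole [326.6, 211.7] 0.5 [ 0.52937223 -0.03115493  0.135     ]
lug_hole [322.4, 206.9] 0.71 [ 0.54516579 -0.05063744  0.135     ]
```

View pics/s2.png

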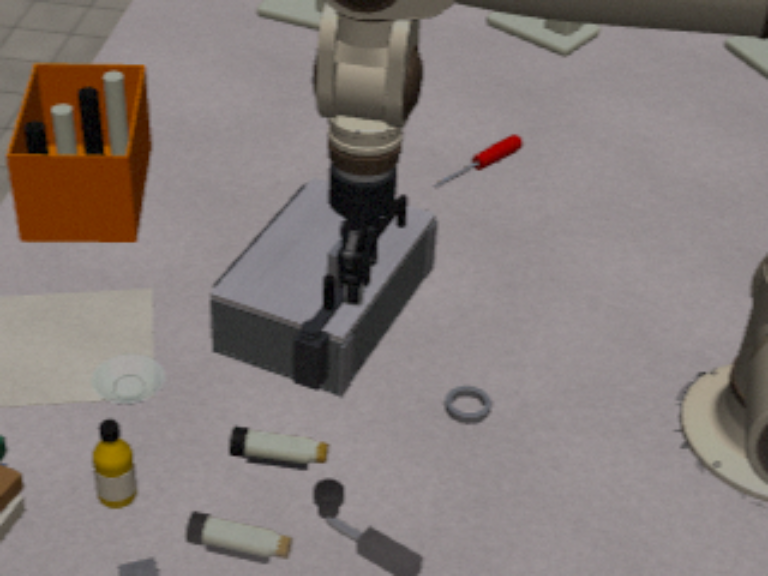

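The wrist roll joint hit its 180° limit, because q6 = 180 - yaw + q1, and the pads slipped off the knob. I'll lift, set yaw to about 30° and level the tool.

Call:
move_arm --offset '[[-0.5,0,-4],[-0.5,0,-4],[0,0,-4],[0,0,-4],[0,0,0]]' --twist '[[0,0,0],[0,0,0],[0,0,-0.15],[0,0,-0.15],[0,0,-0.15]]' --grip '[0.5,0.5,0.5,0.5,0.5]'

```text
time: 7.75
ee_pos: [0.51, -0.018, 0.3039]
tcp_rot: [-177.5, -1.5, 23.6]
wrist_force: [0.1, 0.1, 0.2]
opening: 0.0428
grasp_force: 0.0
```

```bash
python3 c.py w2.png hasp_knob ear_hole hasp_pivot; python3 - <<'E'
from h import *
c=shot('wrist');P=cloud(c);o=bot.get_obs();print(o['ee_pos'],o['tcp_rot'])
pv=np.array([.5642,.0513])
m=(P[...,2]>.108)&(P[...,2]<.156)&(np.hypot(P[...,0]-pv[0],P[...,1]-pv[1])<.06)
print(P[m].mean(0), m.sum())
K=P[m&(P[...,2]>.147)];print((K.min(0)+K.max(0))/2,K.max(0)-K.min(0))
print(togo([0.5,0,.3],R.from_euler('xyz',[180,0,30],degrees=True).as_matrix()))
E
```

```text
[[-0.001 -0.959 -0.283  0.072]
 [ 1.    -0.001 -0.     0.   ]
 [-0.    -0.283  0.959 -0.121]
 [ 0.     0.     0.     1.   ]] 64.78532142820926
hasp_knob [314.7 169.5] 0.98 [0.551 0.007 0.151] [0.55  0.007 0.135]
ear_hole [374.2 217.9] 0.67 [ 0.537 -0.047  0.151] [ 0.534 -0.051  0.131]
hasp_pivot [267.7 129.9] 0.76 [0.561 0.055 0.111] [0.562 0.051 0.135]
hasp_pivot [239.5 286.8] 0.51 [ 0.372  0.037 -0.   ] [0.436 0.026 0.135]
[ 0.50878523 -0.01782352  0.29716453] [-177.27122623   -0.93986579   22.98505568]
[0.55877322 0.03768125 0.12221605] 1136
[0.55034477 0.00877106 0.15101991] [0.01333259 0.0132768  0.00603384]
(array([-0.11, -2.  , -0.19]), array([-0.047, -0.019, -0.122]))
```

Call:
move_arm --offset '[[0,0,0],[4.9,-0.25,0],[0,0,4],[0,0,4],[0,0,4]]' --twist '[[-0.05,-0.02,-0.12],[0,0,0],[0,0,0],[0,0,0],[0,0,0]]' --grip '[0.4,0.4,0.4,0.4,0.4]'

```text
time: 8.5
ee_pos: [0.5502, 0.0087, 0.1754]
tcp_rot: [179.8, 0.1, 29.9]
wrist_force: [0.4, -0.2, 0.1]
opening: 0.0341
grasp_force: 0.0
```

```bash
python3 - <<'E'
from h import *
import time
o=bot.get_obs();print(o['ee_pos'],o['tcp_rot'],togo([.5503,.0088,.138],R.from_euler('xyz',[180,0,30],degrees=True).as_matrix()))
E
```

```text
[0.55021648 0.00871716 0.17541871] [1.79797825e+02 5.43589752e-02 2.99497147e+01] (array([ 0.01, -0.02,  3.74]), array([ 0.004,  0.001, -0.001]))
```

Call:
move_arm --offset '[[0,0,3.7],[0,0,0],[0,0,0],[0,0,0],[0,0,0]]' --twist '[[0,0,0],[0,0,0],[0,0,0],[0,0,0],[0,0,0]]' --grip '[0.4,0,0,0,0]' --force 30

```text
time: 9.0
ee_pos: [0.5487, 0.0085, 0.1392]
tcp_rot: [180.0, 0.3, 30.0]
wrist_force: [-2.3, 1.7, -27.6]
opening: 0.0131
grasp_force: 30.8
```

Call:
move_arm --offset '[[-0.48,-0.63,0],[-0.36,-0.7,0],[-0.23,-0.76,0],[-0.1,-0.78,0],[0.04,-0.79,0]]' --twist '[[0,0,0],[0,0,0],[0,0,0],[0,0,0],[0,0,0]]' --grip '[0,0,0,0,0]'

```text
time: 9.5
ee_pos: [0.5208, 0.0322, 0.1408]
tcp_rot: [179.7, 0.3, 29.9]
wrist_force: [-8.2, -14.7, -12.6]
opening: 0.0129
grasp_force: 31.0
```

Call:
move_arm --offset '[[0.18,-0.77,0],[0.31,-0.73,0],[0.34,-0.54,0],[0.3,-0.37,0],[0,0,0]]' --twist '[[0,0,0],[0,0,0],[0,0,0],[0,0,0],[0,0,0]]' --grip '[0,0,0,0,0]'

```text
time: 10.0
ee_pos: [0.5193, 0.0604, 0.1413]
tcp_rot: [179.7, 0.1, 30.0]
wrist_force: [-4.5, -3.2, -14.1]
opening: 0.0128
grasp_force: 30.2
```

Call:
move_arm --offset '[[0,0,0],[0,0,0],[0,0,0],[0,0,-4],[0,0,-4]]' --twist '[[0,0,0],[0,0,0],[0,0,0],[0,0,0],[0,0,0]]' --grip '[0,0.4,0.4,0.4,0.4]'

```text
time: 10.5
ee_pos: [0.5199, 0.0611, 0.223]
tcp_rot: [179.7, -0.1, 30.1]
wrist_force: [1.0, 0.9, 0.5]
opening: 0.0346
grasp_force: 0.0
```

Call:
move_arm --offset '[[0,0,0],[0,0,0],[0,0,0],[0,0,0],[0,0,0]]' --twist '[[0,0,-0.13],[0,0,-0.13],[0,0,-0.13],[0,0,-0.13],[0,0,-0.13]]' --grip '[0.5,0.5,0.5,0.5,0.5]'

```text
time: 11.0
ee_pos: [0.5207, 0.0612, 0.223]
tcp_rot: [179.6, 0.0, 67.6]
wrist_force: [0.4, -0.7, 0.6]
opening: 0.0426
grasp_force: 0.0
```

Call:
move_arm --offset '[[0,0,0],[-4.05,0.82,0],[-4.05,0.82,0],[-4.05,0.82,0],[-4.05,0.82,0]]' --twist '[[0,0,-0.125],[0,0,0],[0,0,0],[0,0,0],[0,0,0]]' --grip '[0.5,0.5,0.5,0.5,0.5]'

```text
time: 11.5
ee_pos: [0.5087, -0.1054, 0.2236]
tcp_rot: [179.6, 0.1, 74.5]
wrist_force: [0.9, -0.6, -0.8]
opening: 0.0423
grasp_force: 0.0
```

Call:
move_arm --offset '[[-4.05,0.82,0],[0,0,0]]' --twist '[[0,0,0],[0,0,0]]' --grip '[0.5,0.5]'

```text
time: 11.7
ee_pos: [0.5055, -0.1491, 0.2235]
tcp_rot: [179.6, 0.2, 74.2]
wrist_force: [-1.0, 0.3, 0.0]
opening: 0.0428
grasp_force: 0.0
```

```bash
python3 c.py w3.png lid_handle hasp_knob; python3 - <<'E'
from h import *
o=bot.get_obs();print(togo([.5052,-.1451,.138],R.from_euler('xyz',[180,0,74.4],degrees=True).as_matrix()))
E
```

```text
[[-0.001 -0.959 -0.283  0.072]
 [ 1.    -0.001 -0.     0.   ]
 [-0.    -0.283  0.959 -0.121]
 [ 0.     0.     0.     1.   ]] 64.78532142820926
lid_handle [311.1 251. ] 0.93 [ 0.505 -0.144  0.141] [ 0.505 -0.146  0.135]
(array([ 0.  , -0.11,  8.49]), array([0.006, 0.002, 0.001]))
```

Call:
move_arm --offset '[[0,-0.1,4.3],[0,0,4.2],[0,0,0],[0,0,0],[0,0,0]]' --twist '[[0,0,0],[0,0,0],[0,0,0],[0,0,0],[0,0,0]]' --grip '[0.5,0.5,0,0,0]' --force 50

```text
time: 12.35
ee_pos: [0.504, -0.144, 0.1389]
tcp_rot: [179.9, 0.1, 74.6]
wrist_force: [-8.1, 5.4, -2.8]
opening: 0.01
grasp_force: 48.8
```

Call:
move_arm --offset '[[0,0,0],[0,0.57,-1.47],[0,0.72,-1.41],[0,0.86,-1.33],[0,0.98,-1.24]]' --twist '[[0,0,0],[0,0,0],[0,0,0],[0,0,0],[0,0,0]]' --grip '[0,0,0,0,0]'

```text
time: 12.85
ee_pos: [0.5339, -0.1522, 0.1945]
tcp_rot: [179.9, 0.1, 74.6]
wrist_force: [-10.5, 4.4, -0.2]
opening: 0.0102
grasp_force: 48.9
```

Call:
move_arm --offset '[[0,1.1,-1.13],[0,1.21,-1.02],[0,1.31,-0.91],[0,1.39,-0.75],[0,1.45,-0.62]]' --twist '[[0,0,0],[0,0,0],[0,0,0],[0,0,0],[0,0,0]]' --grip '[0,0,0,0,0]'

```text
time: 13.35
ee_pos: [0.5964, -0.1694, 0.2414]
tcp_rot: [179.6, 0.1, 74.6]
wrist_force: [-12.5, 4.4, 15.4]
opening: 0.0103
grasp_force: 49.3
```

Call:
move_arm --offset '[[0,1.51,-0.46],[0,1.55,-0.32],[0,1.57,-0.15],[0,1.59,0],[0,1.57,0.16]]' --twist '[[0,0,0],[0,0,0],[0,0,0],[0,0,0],[0,0,0]]' --grip '[0,0,0,0,0]'

```text
time: 13.85
ee_pos: [0.6724, -0.1904, 0.2489]
tcp_rot: [179.5, 0.1, 74.6]
wrist_force: [-4.4, 2.0, 6.9]
opening: 0.0103
grasp_force: 51.5
```

Call:
move_arm --offset '[[0,1.55,0.31],[0,0,0],[0,0,0]]' --twist '[[0,0,0],[0,0,0],[0,0,0]]' --grip '[0,0,0]'

```text
time: 14.15
ee_pos: [0.6885, -0.1948, 0.2443]
tcp_rot: [179.4, 0.1, 74.6]
wrist_force: [5.8, 1.0, 6.0]
opening: 0.0102
grasp_force: 52.6
```

Call:
move_arm --offset '[[0,0,0],[0,0,0],[0,0,-3],[0,0,-4.5],[0,0,-4.5]]' --twist '[[0,0,0],[0,0,0],[0,0,0],[0,0,0],[0,0,0]]' --grip '[0.3,0.3,0.3,0.3,0.3]'

```text
time: 14.65
ee_pos: [0.6857, -0.1948, 0.3467]
tcp_rot: [179.6, 0.2, 74.5]
wrist_force: [1.4, -0.4, 1.5]
opening: 0.0256
grasp_force: 0.0
```

Call:
move_arm --offset '[[3.65,-2.75,0],[3.65,-2.75,0],[3.65,-2.75,0],[3.65,-2.75,0],[3.65,-2.75,0]]' --twist '[[0,0,0],[0,0,0],[0,0,0],[0,0,0],[0,0,0]]' --grip '[0.3,0.3,0.7,0.7,0.7]'

```text
time: 15.15
ee_pos: [0.6035, 0.0155, 0.343]
tcp_rot: [179.7, 0.2, 74.5]
wrist_force: [1.1, 0.4, 0.2]
opening: 0.0598
grasp_force: 0.0
```

Call:
move_arm --offset '[[3.65,-2.75,0],[3.65,-2.75,0],[3.65,-2.75,0],[3.65,-2.75,0],[3.65,-2.75,0]]' --twist '[[0,0,0],[0,0,0],[0,0,0],[0,0,0],[0,0,0]]' --grip '[0.7,0.7,0.7,0.7,0.7]'

```text
time: 15.65
ee_pos: [0.5197, 0.2279, 0.342]
tcp_rot: [179.7, 0.1, 74.5]
wrist_force: [1.0, 0.4, -0.8]
opening: 0.0598
grasp_force: 0.0
```

Call:
move_arm --offset '[[0,0,0],[0,0,0],[0,0,0],[0,0,0],[0,0,0]]' --twist '[[0,0,-0.148],[0,0,-0.148],[0,0,-0.148],[0,0,-0.148],[0,0,-0.148]]' --grip '[0.7,0.7,0.7,0.7,0.7]'

```text
time: 16.15
ee_pos: [0.5207, 0.2264, 0.3419]
tcp_rot: [179.9, 0.3, 117.3]
wrist_force: [0.8, 0.2, 0.2]
opening: 0.0596
grasp_force: 0.0
```

Call:
move_arm --offset '[[0,0,0],[0,0,0],[0,0,0],[0,0,0],[0,0,0]]' --twist '[[0,0,-0.148],[0,0,-0.148],[0,0,-0.148],[0,0,-0.148],[0,0,-0.148]]' --grip '[0.7,0.7,0.7,0.7,0.7]'

```text
time: 16.65
ee_pos: [0.5207, 0.2264, 0.3419]
tcp_rot: [-179.9, 0.3, 159.7]
wrist_force: [0.1, 0.5, 0.5]
opening: 0.0599
grasp_force: 0.0
```

Call:
move_arm --offset '[[0,0,0],[0,0,0],[0,0,0],[0,0,0]]' --twist '[[0,0,-0.148],[0,0,-0.148],[0,0,-0.148],[0,0,0]]' --grip '[0.7,0.7,0.7,0.7]'

```text
time: 17.05
ee_pos: [0.5208, 0.2264, 0.3418]
tcp_rot: [-179.7, 0.2, -175.1]
wrist_force: [0.4, 0.0, 0.5]
opening: 0.0597
grasp_force: 0.0
```

```bash
cat > e.py <<'E'
from h import *
import sys
np.set_printoptions(precision=4,suppress=True)
c=shot('wrist'); save(c,sys.argv[1]); P=cloud(c); hsv=cv2.cvtColor(c['color'],cv2.COLOR_RGB2HSV).astype(int)
o=bot.get_obs(); print(o['ee_pos'],o['tcp_rot'])
m=(P[...,2]>.008)&(P[...,2]<.05)&(P[...,0]>.3)&(P[...,1]>.0)
k,l,s,_=cv2.connectedComponentsWithStats(m.astype(np.uint8))
for i in range(1,k):
    if s[i,4]<150: continue
    Q=P[l==i]; r=cv2.minAreaRect((Q[:,:2]*1000).astype(np.float32)); print(np.round(r[0],1),np.round(r[1]),round(r[2],1),'zmax',round(np.percentile(Q[:,2],98),3),'hsv',np.median(hsv[l==i],0),s[i])
for t in['pin_c','pin_tip','tube1_c','eyepiece']:
    for r in finder.pinpoint(c,t)[:4]:
        if r['p']>.3: print(t,np.round(r['position'],1),round(r['p'],2),atz(c,r['position'],.02 if t[0]=='t' else .012))
E
python3 e.py w4.png
```

```text
[0.5208 0.2265 0.3418] [-179.7567    0.2315 -175.4365]
[317.6 407.7] [81. 28.] 64.0 zmax 0.036 hsv [140. 173.  94.] [ 469    0   81   43 1928]
[372.6  35.7] [54. 55.] 3.3 zmax 0.014 hsv [109.  20.  99.] [ 126   10   53   57 1224]
[450.4 279. ] [ 24. 118.] 63.8 zmax 0.026 hsv [20. 11. 46.] [ 340   80   68   99 1931]
[501.7 448.3] [ 31. 111.] 77.1 zmax 0.037 hsv [140. 167.  90.] [ 478  141   68   98 2809]
[505.3 232. ] [33. 33.] 36.1 zmax 0.04 hsv [30. 10. 31.] [309 165  30  31 721]
[515.2  10.5] [22.  1.] 74.3 zmax 0.049 hsv [80. 13. 39.] [111 167  24  11 156]
[545.3  53.8] [70. 24.] 31.9 zmax 0.049 hsv [90.  9. 33.] [151 174  32  63 595]
[576.3 164.1] [111.  32.] 2.8 zmax 0.037 hsv [ 43.  20. 139.] [ 249  186   27   95 2259]
[588.9 305.1] [ 34. 111.] 86.0 zmax 0.037 hsv [ 42.  21. 138.] [ 355  206   40   93 2206]
[646.2  13.3] [  2. 100.] 74.5 zmax 0.049 hsv [75.  9. 32.] [121 247  30  73 808]
[611.8 580.1] [113.  33.] 85.0 zmax 0.037 hsv [140. 173.  91.] [ 540  267  100   37 2248]
[646.3 432.3] [ 42. 124.] 28.2 zmax 0.022 hsv [ 90.  23. 100.] [ 416  276  100   51 1890]
[727.5 254.8] [19. 44.] 7.1 zmax 0.049 hsv [22. 39. 78.] [309 337  34  29 560]
[840.9 333.3] [17. 76.] 0.8 zmax 0.026 hsv [23. 38. 79.] [345 409  53  22 294]
[863.  481.9] [56. 19.] 89.2 zmax 0.05 hsv [108. 204.  41.] [462 437  41  25 521]
pin_c [380.1 114.7] 0.84 [0.4293 0.2901 0.012 ]
pin_tip [341.4 175.9] 0.94 [0.5013 0.2537 0.012 ]
```

View pics/w4.png

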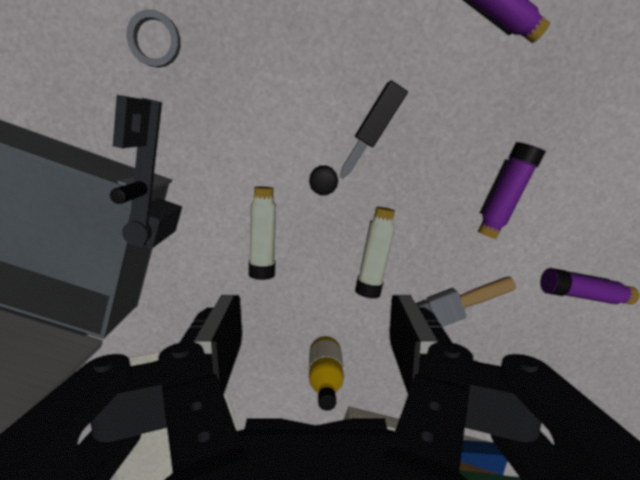

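The view shows cream tubes at (262,232) and (376,252), the eyepiece at (323,180) and the pin at (375,125). The purple ones stay. I'll pick up tube A at (0.576,0.164).

Call:
move_arm --offset '[[0,0,0],[-2.6,-3.25,0],[-2.6,-3.25,0],[0,0,4.5],[0,0,4.5]]' --twist '[[0,0,0.03],[0,0,0],[0,0,0],[0,0,0],[0,0,0]]' --grip '[0.7,0.7,0.7,0.7,0.7]'

```text
time: 17.8
ee_pos: [0.5786, 0.1633, 0.2516]
tcp_rot: [-179.8, 0.4, -177.2]
wrist_force: [-0.6, 1.1, -0.7]
opening: 0.0599
grasp_force: 0.0
```

Call:
move_arm --offset '[[0,0,4.5],[0,0,4.5],[0,0,4.5],[0,0,4.5],[0,0,4.5]]' --twist '[[0,0,0],[0,0,0],[0,0,0],[0,0,0],[0,0,0]]' --grip '[0.7,0.7,0.7,0.7,0.7]'

```text
time: 18.3
ee_pos: [0.5776, 0.1632, 0.0251]
tcp_rot: [-179.8, 0.2, -177.1]
wrist_force: [0.5, 1.0, -1.0]
opening: 0.0596
grasp_force: 0.0
```

Call:
move_arm --offset '[[0,0,0],[0,0,0],[0,0,0],[0,0,0],[0,0,0]]' --twist '[[0,0,0],[0,0,0],[0,0,0],[0,0,0],[0,0,0]]' --grip '[0,0,0,0,0]' --force 50

```text
time: 18.8
ee_pos: [0.5783, 0.1634, 0.0279]
tcp_rot: [-179.8, 0.3, -177.0]
wrist_force: [1.2, -0.5, -1.2]
opening: 0.0287
grasp_force: 49.1
```

Call:
move_arm --offset '[[0,0,-4.8],[0,0,-4.8],[0,0,-4.8],[0,0,-4.8],[0,0,0]]' --twist '[[0,0,0],[0,0,0],[0,0,0],[0,0,0],[0,0,0]]' --grip '[0,0,0,0,0]'

```text
time: 19.3
ee_pos: [0.5789, 0.1645, 0.2272]
tcp_rot: [-179.9, 0.9, -177.0]
wrist_force: [-0.1, -0.2, -1.2]
opening: 0.0288
grasp_force: 49.9
```

Call:
move_arm --offset '[[0.64,-4.7,0],[0.64,-4.7,0],[0.64,-4.7,0],[0.64,-4.7,0],[0.64,-4.7,0]]' --twist '[[0,0,0],[0,0,0],[0,0,0],[0,0,0],[0,0,0]]' --grip '[0,0,0,0,0]'

```text
time: 19.8
ee_pos: [0.5569, -0.0741, 0.2195]
tcp_rot: [-179.8, 0.2, -177.0]
wrist_force: [1.6, -0.1, -1.9]
opening: 0.0282
grasp_force: 49.9
```

Call:
move_arm --offset '[[0.64,-4.7,0],[0.64,-4.7,0],[0,0,0],[0,0,0],[0,0,0]]' --twist '[[0,0,0],[0,0,0],[0,0,0.11],[0,0,0.11],[0,0,0.105]]' --grip '[0,0,0,0,0]'

```text
time: 20.3
ee_pos: [0.5494, -0.1675, 0.2195]
tcp_rot: [-179.9, 0.3, 164.1]
wrist_force: [0.5, -0.3, -1.8]
opening: 0.028
grasp_force: 49.9
```

```bash
python3 - <<'E'
from h import *
o=bot.get_obs();print(o['opening'],o['grasp_force'],togo([.5507,-.1681,.036],R.from_euler('xyz',[180,0,164.4],degrees=True).as_matrix()))
c=shot('side');P=cloud(c)
cv2.imwrite('pics/s3.png',cv2.resize(c['color'][100:340,180:500,::-1],None,fx=2.4,fy=2.4))
E
```

```text
0.028015678962548127 49.87791180610657 (array([-0.06,  0.03, 18.35]), array([-0.003,  0.005, -0.006]))
```

View pics/s3.png

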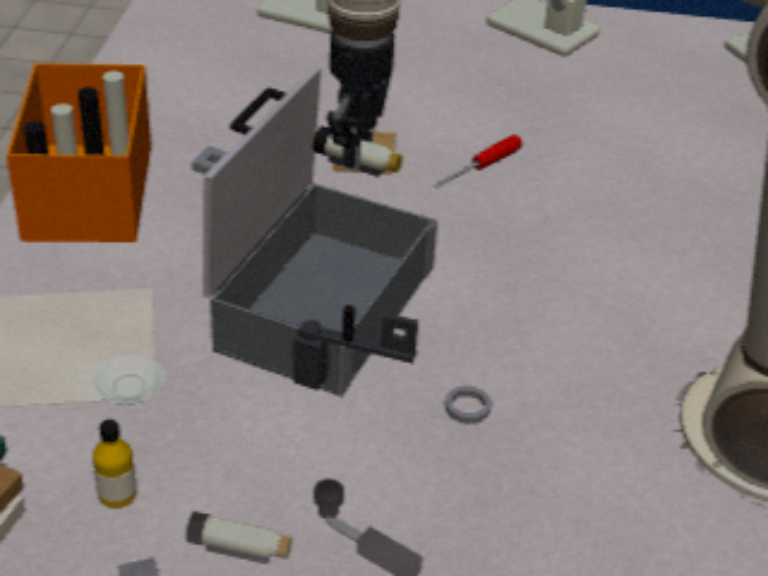

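The lid is upright at crop (260,180) and the tube is held level over the case. I'll lower it.

Call:
move_arm --offset '[[0,0,4.6],[0,0,4.6],[0,0,4.6],[0,0,3.6],[0,0,1]]' --twist '[[0,0,0],[0,0,0],[0,0,0],[0,0,0],[0,0,0]]' --grip '[0,0,0,0,0]'

```text
time: 20.85
ee_pos: [0.5475, -0.1665, 0.032]
tcp_rot: [-179.9, -0.1, 164.5]
wrist_force: [-27.7, 11.0, 50.3]
opening: 0.0291
grasp_force: 55.4
```

Call:
move_arm --offset '[[0,0,0],[0,0,0],[0,0,0],[0,0,0],[0,0,-4]]' --twist '[[0,0,0],[0,0,0],[0,0,0],[0,0,0],[0,0,0]]' --grip '[0.6,0.6,0.6,0.6,0.6]'

```text
time: 21.35
ee_pos: [0.5479, -0.1667, 0.0722]
tcp_rot: [-179.9, -0.1, 164.4]
wrist_force: [0.0, 0.5, -0.1]
opening: 0.0512
grasp_force: 0.0
```

Call:
move_arm --offset '[[0,0,-4],[0,0,-4.5],[0,0,-4.5],[0,0,-4.5],[0,0,-4.5]]' --twist '[[0,0,0],[0,0,0],[0,0,0],[0,0,0],[0,0,0]]' --grip '[0.7,0.7,0.7,0.7,0.7]'

```text
time: 21.85
ee_pos: [0.5491, -0.1665, 0.2987]
tcp_rot: [-179.8, 0.4, 164.4]
wrist_force: [1.6, -0.6, 0.6]
opening: 0.0596
grasp_force: 0.0
```

Call:
move_arm --offset '[[0.89,4.65,0],[0.89,4.65,0],[0.89,4.65,0],[0.89,4.65,0],[0.89,4.65,0]]' --twist '[[0,0,0],[0,0,0],[0,0,0],[0,0,0],[0,0,0]]' --grip '[0.7,0.7,0.7,0.7,0.7]'

```text
time: 22.35
ee_pos: [0.5689, 0.0712, 0.296]
tcp_rot: [-179.9, 0.4, 164.4]
wrist_force: [0.1, 0.3, 0.7]
opening: 0.0597
grasp_force: 0.0
```

Call:
move_arm --offset '[[0.89,4.65,0],[0.89,4.65,0],[0.89,4.65,0],[0.89,4.65,0],[0.89,4.65,0]]' --twist '[[0,0,0],[0,0,0],[0,0,0],[0,0,0],[0,0,0]]' --grip '[0.7,0.7,0.7,0.7,0.7]'

```text
time: 22.85
ee_pos: [0.5885, 0.3072, 0.2952]
tcp_rot: [-179.9, 0.4, 164.4]
wrist_force: [0.4, -0.5, -0.8]
opening: 0.0596
grasp_force: 0.0
```

Call:
move_arm --offset '[[0,0,0],[0,0,0],[0,0,0]]' --twist '[[0,0,-0.1],[0,0,-0.1],[0,0,0]]' --grip '[0.7,0.7,0.7]'

```text
time: 23.15
ee_pos: [0.5886, 0.3058, 0.2946]
tcp_rot: [-179.8, 0.3, 176.0]
wrist_force: [-0.7, 0.2, 0.6]
opening: 0.0596
grasp_force: 0.0
```

```bash
python3 e.py w5.png
```

```text
[0.5887 0.3054 0.2947] [-179.8135    0.2863  175.7705]
[392.1  40.4] [16. 43.] 0.9 zmax 0.014 hsv [109.  20.  89.] [  0   0  45  22 508]
[450.7 279. ] [ 24. 117.] 63.7 zmax 0.026 hsv [30. 12. 37.] [ 257    0   57  119 2645]
[502.  449.6] [ 33. 111.] 76.8 zmax 0.037 hsv [140. 169.  86.] [ 430   35   62  125 3968]
[505.8 232.6] [33. 33.] 87.0 zmax 0.04 hsv [30. 13. 24.] [ 217  103   37   37 1053]
[537.1  42.8] [92. 31.] 41.4 zmax 0.049 hsv [75. 13. 28.] [  19  145   66   69 1392]
[589.  304.9] [ 33. 111.] 86.1 zmax 0.037 hsv [ 44.  20. 128.] [ 301  145   31  109 2981]
[612.6 580. ] [113.  33.] 84.5 zmax 0.037 hsv [140. 174.  85.] [ 518  186  121   33 3284]
[651.9 421.1] [ 42. 150.] 30.1 zmax 0.022 hsv [107.  26.  89.] [ 359  205  130   90 3744]
[643.2  14.5] [  4. 111.] 74.4 zmax 0.049 hsv [75. 10. 28.] [  40  216   28  106 2347]
[729.  258.6] [45. 21.] 81.0 zmax 0.049 hsv [22. 40. 73.] [263 309  41  34 636]
[753.4  83.6] [39. 68.] 28.5 zmax 0.019 hsv [ 60.   9. 134.] [114 334  58  32 882]
[844.8 339.6] [ 34. 121.] 5.9 zmax 0.042 hsv [25. 36. 76.] [ 311  387   96   38 1830]
pin_c [289.7  34.5] 0.75 [0.4302 0.291  0.012 ]
pin_tip [260.5 115.4] 0.63 [0.5014 0.2548 0.012 ]
eyepiece [244.2 120.1] 0.95 [0.5047 0.2378 0.012 ]
```

Call:
move_arm --offset '[[0,0,4.5],[0,0,4.5],[0,0,4.5],[0,0,4.5],[0,0,4.5]]' --twist '[[0,0,0],[0,0,0],[0,0,0],[0,0,0],[0,0,0]]' --grip '[0.7,0.7,0.7,0.7,0.7]'

```text
time: 23.9
ee_pos: [0.5895, 0.3039, 0.068]
tcp_rot: [-179.8, 0.3, 175.8]
wrist_force: [0.3, 0.5, -0.4]
opening: 0.0597
grasp_force: 0.0
```

Call:
move_arm --offset '[[0,0,4.1],[0,0,0],[0,0,0],[0,0,0],[0,0,0]]' --twist '[[0,0,0],[0,0,0],[0,0,0],[0,0,0],[0,0,0]]' --grip '[0.7,0,0,0,0]'

```text
time: 24.4
ee_pos: [0.5911, 0.3048, 0.0312]
tcp_rot: [-179.9, 0.4, 175.8]
wrist_force: [0.6, -0.3, -1.8]
opening: 0.0283
grasp_force: 49.3
```

Call:
move_arm --offset '[[0,0,0],[0,0,-5],[0,0,-5],[0,0,-5],[0,0,-5]]' --twist '[[0,0,0],[0,0,0],[0,0,0],[0,0,0],[0,0,0]]' --grip '[0,0,0,0,0]'

```text
time: 24.9
ee_pos: [0.5886, 0.3048, 0.2314]
tcp_rot: [-179.8, 0.3, 175.9]
wrist_force: [0.8, 0.6, -1.5]
opening: 0.0285
grasp_force: 49.7
```

```bash
python3 - <<'E'
from h import *
o=bot.get_obs();print(o['opening'],o['grasp_force'],togo([.5789,-.067,.2277]),togo([.5789,-.067,.040],R.from_euler('xyz',[180,0,164.4],degrees=True).as_matrix()))
E
```

```text
0.028465210369095394 49.74669098854065 (array([ -1.71, -37.16,   0.49]), None) (array([ -1.6 , -37.1 ,  19.25]), array([-0.002,  0.006,  0.2  ]))
```

Call:
move_arm --offset '[[-0.2,-4.64,0],[-0.2,-4.64,0],[-0.2,-4.64,0],[-0.2,-4.64,0],[-0.2,-4.64,0]]' --twist '[[0,0,0],[0,0,0],[0,0,0],[0,0,0],[0,0,0]]' --grip '[0,0,0,0,0]'

```text
time: 25.4
ee_pos: [0.5819, 0.0712, 0.2302]
tcp_rot: [-179.8, 0.3, 175.9]
wrist_force: [1.0, 0.5, -2.6]
opening: 0.0285
grasp_force: 50.0
```

Call:
move_arm --offset '[[-0.2,-4.64,0],[-0.2,-4.64,0],[-0.2,-4.64,0],[0,0,0],[0,0,0]]' --twist '[[0,0,0],[0,0,0],[0,0,0],[0,0,0.1],[0,0,0.1]]' --grip '[0,0,0,0,0]'

```text
time: 25.9
ee_pos: [0.578, -0.0682, 0.2306]
tcp_rot: [-179.9, 0.4, 164.0]
wrist_force: [-1.0, -0.6, -2.2]
opening: 0.0285
grasp_force: 50.1
```

Call:
move_arm --offset '[[0,0,4.8],[0,0,4.8],[0,0,4.8],[0,0,3.6],[0,0,0.7]]' --twist '[[0,0,0],[0,0,0],[0,0,0],[0,0,0],[0,0,0]]' --grip '[0,0,0,0,0]'

```text
time: 26.4
ee_pos: [0.5765, -0.0669, 0.0388]
tcp_rot: [-179.8, -0.1, 164.4]
wrist_force: [-1.2, 0.5, -1.8]
opening: 0.0284
grasp_force: 50.1
```

Call:
move_arm --offset '[[0,0,0],[0,0,0],[0,0,0],[0,0,0],[0,0,-4]]' --twist '[[0,0,0],[0,0,0],[0,0,0],[0,0,0],[0,0,0]]' --grip '[0.6,0.6,0.6,0.6,0.6]'

```text
time: 26.9
ee_pos: [0.5765, -0.0667, 0.0793]
tcp_rot: [-179.8, -0.1, 164.4]
wrist_force: [0.2, -0.2, -0.6]
opening: 0.0511
grasp_force: 0.0
```

Call:
move_arm --offset '[[0,0,-4.5],[0,0,-4.5],[0,0,-4.5],[0,0,-4.5],[0,0,-4.5]]' --twist '[[0,0,0],[0,0,0],[0,0,0],[0,0,0],[0,0,0]]' --grip '[0.5,0.5,0.5,0.5,0.5]'

```text
time: 27.4
ee_pos: [0.5774, -0.066, 0.3108]
tcp_rot: [-179.9, 0.4, 164.4]
wrist_force: [2.4, -0.2, -0.5]
opening: 0.0428
grasp_force: 0.0
```

Call:
move_arm --offset '[[0,0,-4.5],[0,0,-3],[0,0,0]]' --twist '[[0,0,0],[0,0,0],[0,0,0]]' --grip '[0.5,0.5,0.5]'

```text
time: 27.7
ee_pos: [0.5777, -0.0658, 0.3884]
tcp_rot: [-179.9, 0.8, 164.4]
wrist_force: [0.6, 0.6, -0.1]
opening: 0.0431
grasp_force: 0.0
```

```bash
cat > g.py <<'E'
from h import *
import sys
np.set_printoptions(precision=4,suppress=True)
C=np.array([.5764,-.113]);a=np.radians(-15.6);ex=np.array([np.cos(a),np.sin(a)]);ey=np.array([-ex[1],ex[0]])
c=shot('wrist'); save(c,sys.argv[1]); P=cloud(c); Q=P.copy()
Q[...,0]=(P[...,:2]-C)@ex; Q[...,1]=(P[...,:2]-C)@ey
m=(abs(Q[...,0])<.082)&(abs(Q[...,1])<.132)&(Q[...,2]>.015)&(Q[...,2]<.06)
k,l,s,_=cv2.connectedComponentsWithStats(m.astype(np.uint8))
for i in range(1,k):
    if s[i,4]>300:
        q=Q[l==i]; r=cv2.minAreaRect((q[:,:2]*1000).astype(np.float32)); print('case frame',np.round(r,1) if 0 else r, np.percentile(q[:,2],98),s[i])
o=bot.get_obs();print(o['ee_pos'],o['tcp_rot'],o['q'])
E
python3 g.py w6.png
```

```text
case frame ((-13.791728973388672, -59.59414291381836), (33.56105422973633, 110.8361587524414), 89.59693145751953) 0.04248519011768185 [ 221  137   28   90 2116]
case frame ((-12.114883422851562, 44.33875274658203), (31.45829963684082, 111.11602020263672), 89.99674987792969) 0.04248783118671483 [ 303  138   25   90 2028]
[ 0.5779 -0.0659  0.3857] [-179.8966    0.5842  164.409 ] [ -6.413   15.1765  37.1372 111.4005  -0.1952   9.1775]
```

View pics/w6.png

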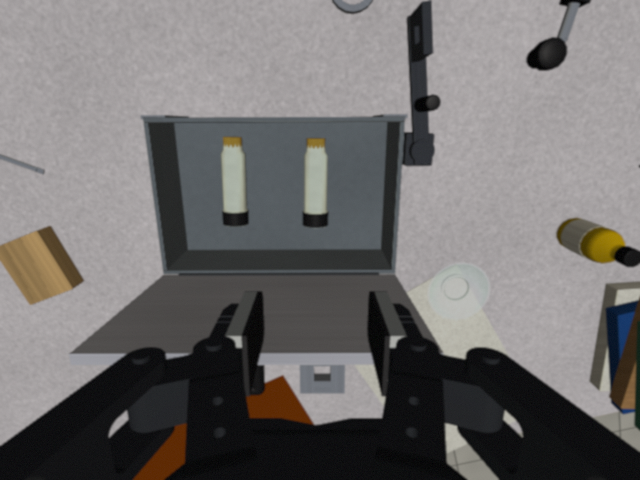

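Both tubes lie flat in the case at (232,180) and (315,180), and the lid is open. I'll go back to the handle with yaw 74.4°.

Call:
move_arm --offset '[[0,0,1],[0,0,1],[0,0,1],[0,0,1],[0,0,0]]' --twist '[[0,0,0.143],[0,0,0.143],[0,0,0.143],[0,0,0.143],[0,0,0.143]]' --grip '[0.35,0.35,0.35,0.35,0.35]'

```text
time: 28.25
ee_pos: [0.5771, -0.0659, 0.3403]
tcp_rot: [-179.9, 0.2, 123.1]
wrist_force: [-0.4, -0.7, 1.1]
opening: 0.0297
grasp_force: 0.0
```

Call:
move_arm --offset '[[0,0,0],[0,0,0],[0,0,0],[0,0,0],[0,0,0]]' --twist '[[0,0,0.143],[0,0,0.143],[0,0,0.143],[0,0,0.143],[0,0,0.143]]' --grip '[0.35,0.35,0.35,0.35,0.35]'

```text
time: 28.75
ee_pos: [0.5774, -0.066, 0.3418]
tcp_rot: [179.8, 0.2, 82.1]
wrist_force: [0.2, 0.5, -0.1]
opening: 0.03
grasp_force: 0.0
```

Call:
move_arm --offset '[[0,0,0],[-2.36,3.53,0],[-2.36,3.53,0],[-2.36,3.53,0],[-2.36,3.53,0]]' --twist '[[0,0,0.143],[0,0,0],[0,0,0],[0,0,0],[0,0,0]]' --grip '[0.35,0.35,0.35,0.35,0.35]'

```text
time: 29.25
ee_pos: [0.6822, -0.1882, 0.3432]
tcp_rot: [179.8, 0.2, 74.2]
wrist_force: [1.0, -0.4, 1.0]
opening: 0.0297
grasp_force: 0.0
```

```bash
python3 - <<'E'
from h import *
Rd=R.from_euler('xyz',[180,0,74.4],degrees=True).as_matrix()
c=shot('wrist')
for r in finder.pinpoint(c,'lid_handle')[:2]: print(r['position'],r['p'],dep(c,r['position']),atz(c,r['position'],.238))
o=bot.get_obs();print(o['ee_pos'],togo([.6885,-.1948,.2443],Rd))
E
```

```text
[323.4, 255.4] 0.71 [ 0.68659058 -0.19305405  0.24334173] [ 0.68622833 -0.1948482   0.238     ]
[ 0.68455911 -0.18980754  0.33798391] (array([-0.34,  0.53,  9.37]), array([-0.002,  0.003, -0.005]))
```

Call:
move_arm --offset '[[-0.3,0.3,3.2],[0,0,3.2],[0,0,3],[0,0,0],[0,0,0]]' --twist '[[0,0,0],[0,0,0],[0,0,0],[0,0,0],[0,0,0]]' --grip '[0.35,0.35,0.35,0.35,0]'

```text
time: 29.85
ee_pos: [0.6831, -0.1897, 0.2506]
tcp_rot: [179.7, 0.1, 74.3]
wrist_force: [3.4, -1.9, 2.0]
opening: 0.0167
grasp_force: 1.9
```

Call:
move_arm --offset '[[0,0,0],[0,0,0],[0,0,0]]' --twist '[[0,0,0],[0,0,0],[0,0,0]]' --grip '[0,0,0]'

```text
time: 30.15
ee_pos: [0.6839, -0.19, 0.2512]
tcp_rot: [179.7, 0.1, 74.3]
wrist_force: [-1.5, 2.7, 3.0]
opening: 0.0098
grasp_force: 49.1
```

Call:
move_arm --offset '[[0,-1.08,-0.2],[0,-1.57,-0.16],[0,-1.59,0],[0,-1.57,0.15],[0,-1.55,0.32]]' --twist '[[0,0,0],[0,0,0],[0,0,0],[0,0,0],[0,0,0]]' --grip '[0,0,0,0,0]'

```text
time: 30.65
ee_pos: [0.614, -0.1708, 0.2516]
tcp_rot: [179.4, 0.2, 74.3]
wrist_force: [1.8, -0.3, 11.4]
opening: 0.01
grasp_force: 52.4
```

Call:
move_arm --offset '[[0,-1.51,0.46],[0,-1.45,0.62],[0,-1.39,0.75],[0,-1.31,0.91],[0,-1.21,1.02]]' --twist '[[0,0,0],[0,0,0],[0,0,0],[0,0,0],[0,0,0]]' --grip '[0,0,0,0,0]'

```text
time: 31.15
ee_pos: [0.5474, -0.1524, 0.2126]
tcp_rot: [179.5, 0.2, 74.3]
wrist_force: [-0.7, -1.5, 7.5]
opening: 0.0097
grasp_force: 55.3
```

Call:
move_arm --offset '[[0,-1.1,1.13],[0,-0.98,1.24],[0,-0.86,1.33],[0,-0.72,1.41],[0,-0.5,1.2]]' --twist '[[0,0,0],[0,0,0],[0,0,0],[0,0,0],[0,0,0]]' --grip '[0,0,0,0,0]'

```text
time: 31.65
ee_pos: [0.5067, -0.1412, 0.1482]
tcp_rot: [179.7, 0.2, 74.3]
wrist_force: [-6.9, -0.5, 4.5]
opening: 0.01
grasp_force: 59.0
```

Call:
move_arm --offset '[[0,-0.07,0.3],[0,0,0.2],[0,0,0]]' --twist '[[0,0,0],[0,0,0],[0,0,0]]' --grip '[0,0,0]'

```text
time: 31.95
ee_pos: [0.505, -0.1407, 0.1427]
tcp_rot: [179.9, 0.2, 74.3]
wrist_force: [-12.8, 0.8, 2.6]
opening: 0.0095
grasp_force: 59.2
```

Call:
move_arm --offset '[[0,0,0],[0,0,0],[0,0,-4],[0,0,-4],[0,0,-4]]' --twist '[[0,0,0],[0,0,0],[0,0,0],[0,0,0],[0,0,0]]' --grip '[0.35,0.35,0.35,0.35,0.35]'

```text
time: 32.45
ee_pos: [0.5064, -0.1404, 0.2645]
tcp_rot: [179.7, 0.1, 74.3]
wrist_force: [0.6, -0.6, -0.8]
opening: 0.0303
grasp_force: 0.0
```

```bash
cat > k.py <<'E'
from h import *
np.set_printoptions(precision=4,suppress=True)
C=np.array([.5764,-.113]);a=np.radians(-15.6);ex=np.array([np.cos(a),np.sin(a)]);ey=np.array([-ex[1],ex[0]])
c=shot('wrist'); P=cloud(c); Q=P.copy()
Q[...,0]=(P[...,:2]-C)@ex; Q[...,1]=(P[...,:2]-C)@ey
m=(abs(Q[...,0])<.085)&(abs(Q[...,1])<.13)&(abs(Q[...,2]-.095)<.03)
for x0,x1 in((-.08,-.07),(-.02,0.02),(.05,.08)): 
    q=Q[m&(Q[...,0]>x0)&(Q[...,0]<x1)]; print(x0,len(q),np.median(q[:,2]) if len(q) else '')
for t,z in(('hasp_knob',.135),('ear_hole',.131),('lug_hole',.131),('hasp_pivot',.135),('pin_c',.012)):
    for r in finder.pinpoint(c,t)[:1]:
        p=atz(c,r['position'],z); print(t,np.round(r['position']),round(r['p'],2),p,dep(c,r['position']),'case',(p[:2]-C)@ex,(p[:2]-C)@ey)
o=bot.get_obs();print(o['ee_pos'],o['tcp_rot'])
E
python3 k.py
```

```text
-0.08 4273 0.09660459329588139
-0.02 16299 0.09609248658440234
0.05 12615 0.09567595338259288
lug_hole [338.  92.] 0.75 [ 0.5467 -0.0547  0.131 ] [ 0.5449 -0.0561  0.1527] case -0.04425805213974791 0.04813532107829829
pin_c [503. 162.] 0.55 [ 0.6948 -0.1519  0.012 ] [ 0.6567 -0.1337  0.096 ] case 0.12447100080615951 -0.00560868553721047
[ 0.5063 -0.1404  0.2618] [179.7843   0.1508  74.2813]
```

The lid is shut. Next, the hasp knob.

Call:
move_arm --offset '[[3.94,-0.83,0],[3.94,-0.83,0],[3.94,-0.83,0],[3.94,-0.83,0],[3.94,-0.83,0]]' --twist '[[0,0,0],[0,0,0],[0,0,0],[0,0,0],[0,0,0]]' --grip '[0.4,0.4,0.4,0.4,0.4]'

```text
time: 33.25
ee_pos: [0.5192, 0.062, 0.2608]
tcp_rot: [179.8, 0.2, 74.3]
wrist_force: [-0.1, -1.1, 0.7]
opening: 0.0341
grasp_force: 0.0
```

Call:
move_arm --offset '[[0,0,0],[0,0,0],[0,0,0],[0,0,0],[0,0,0]]' --twist '[[0,0,0.14],[0,0,0.14],[0,0,0.14],[0,0,0.14],[0,0,0.14]]' --grip '[0.4,0.4,0.4,0.4,0.4]'

```text
time: 33.75
ee_pos: [0.5194, 0.0605, 0.2606]
tcp_rot: [179.7, 0.0, 33.9]
wrist_force: [0.1, -0.4, 0.1]
opening: 0.0343
grasp_force: 0.0
```

Call:
move_arm --offset '[[0,0,0],[0,0,0]]' --twist '[[0,0,0.073],[0,0,0]]' --grip '[0.4,0.4]'

```text
time: 33.95
ee_pos: [0.5194, 0.0605, 0.2608]
tcp_rot: [179.7, 0.0, 29.9]
wrist_force: [0.4, -0.2, 1.1]
opening: 0.0339
grasp_force: 0.0
```

```bash
python3 k.py; python3 - <<'E'
from h import *
c=shot('wrist');P=cloud(c)
K=P[(abs(P[...,2]-.151)<.004)&(np.hypot(P[...,0]-.5195,P[...,1]-.0605)<.02)];print(len(K),(K.min(0)+K.max(0))/2,K.max(0)-K.min(0))
E
```

```text
-0.08 2206 0.09652944856178147
-0.02 15024 0.09606174350840446
0.05 9637 0.09564625192427056
hasp_knob [315. 242.] 0.81 [0.5178 0.0584 0.135 ] [0.5222 0.061  0.1517] case -0.10249368650186963 0.14934128277190134
ear_hole [266. 298.] 0.82 [0.4624 0.0674 0.131 ] [0.5197 0.0814 0.2515] case -0.15830195504485986 0.14314987541075694
lug_hole [472. 282.] 0.96 [ 0.5472 -0.0543  0.131 ] [ 0.5501 -0.0414  0.1524] case -0.0439148015503169 0.04869681490591465
hasp_pivot [269. 327.] 0.43 [0.4454 0.0555 0.135 ] [0.5128 0.0758 0.2572] case -0.17154143024462057 0.12708068031645406
pin_c [ 60. 169.] 0.66 [0.4285 0.2893 0.012 ] [0.4333 0.2832 0.0237] case -0.2506249228210589 0.34767210726125064
[0.5197 0.0605 0.262 ] [179.6937  -0.0811  30.0549]
353 [0.51774928 0.05873309 0.15021863] [0.01371635 0.01379593 0.00629996]
```

Call:
move_arm --offset '[[-0.2,0.05,4.1],[0,0,4.1],[0,0,4.1],[0,0,0],[0,0,0]]' --twist '[[0,0,0],[0,0,0],[0,0,0],[0,0,0],[0,0,0]]' --grip '[0.4,0.4,0.4,0,0]' --force 30

```text
time: 34.8
ee_pos: [0.5171, 0.0586, 0.138]
tcp_rot: [179.8, 0.2, 30.0]
wrist_force: [-1.0, -0.4, -29.4]
opening: 0.0133
grasp_force: 30.2
```

Call:
move_arm --offset '[[0,0,0],[0,0,0],[-0.15,0.2,0],[-0.34,0.54,0],[-0.31,0.73,0]]' --twist '[[0,0,0],[0,0,0],[0,0,0],[0,0,0],[0,0,0]]' --grip '[0,0,0,0,0]'

```text
time: 35.3
ee_pos: [0.5163, 0.0429, 0.1383]
tcp_rot: [-180.0, 0.3, 30.1]
wrist_force: [-11.6, 7.2, -19.4]
opening: 0.0136
grasp_force: 31.1
```

Call:
move_arm --offset '[[-0.18,0.77,0],[-0.04,0.79,0],[0.1,0.78,0],[0.23,0.76,0],[0.36,0.7,0]]' --twist '[[0,0,0],[0,0,0],[0,0,0],[0,0,0],[0,0,0]]' --grip '[0,0,0,0,0]'

```text
time: 35.8
ee_pos: [0.5411, 0.0117, 0.1399]
tcp_rot: [179.9, 0.1, 30.1]
wrist_force: [-10.7, 4.8, -12.3]
opening: 0.0131
grasp_force: 30.1
```

Call:
move_arm --offset '[[0.46,0.61,0],[0.15,0.16,0],[0,0,0]]' --twist '[[0,0,0],[0,0,0],[0,0,0]]' --grip '[0,0,0]'

```text
time: 36.1
ee_pos: [0.549, 0.0085, 0.1401]
tcp_rot: [180.0, 0.2, 30.1]
wrist_force: [-15.5, 5.0, -9.3]
opening: 0.013
grasp_force: 30.5
```

Call:
move_arm --offset '[[0.2,0.2,0],[0.15,0.15,0],[0,0,0],[0,0,0]]' --twist '[[0,0,0],[0,0,0],[0,0,0],[0,0,0]]' --grip '[0,0,0,0]'

```text
time: 36.5
ee_pos: [0.5493, 0.0083, 0.14]
tcp_rot: [-179.7, 0.6, 30.1]
wrist_force: [-41.9, 10.9, 3.2]
opening: 0.0132
grasp_force: 32.4
```

Call:
move_arm --offset '[[0,0,0],[0,0,0],[0,0,0],[0,0,-4],[0,0,-4]]' --twist '[[0,0,0],[0,0,0],[0,0,0],[0,0,0],[0,0,0]]' --grip '[0.4,0.4,0.4,0.4,0.4]'

```text
time: 37.0
ee_pos: [0.5557, 0.0065, 0.221]
tcp_rot: [179.7, -0.1, 30.0]
wrist_force: [0.6, 1.2, 0.4]
opening: 0.0342
grasp_force: 0.0
```

Call:
move_arm --offset '[[-4,0,-4],[-4,0,-3],[0,0,0],[0,0,0],[0,0,0]]' --twist '[[0,0,0],[0,0,0],[0,0,-0.15],[0,0,-0.15],[0,0,-0.15]]' --grip '[0.4,0.4,0.4,0.4,0.4]'

```text
time: 37.5
ee_pos: [0.4907, -0.0312, 0.2868]
tcp_rot: [179.5, -0.0, 56.1]
wrist_force: [0.5, 0.2, -0.1]
opening: 0.0341
grasp_force: 0.0
```

```bash
python3 k.py; cat > n.py <<'E'
from h import *
import sys
np.set_printoptions(precision=4,suppress=True)
C=np.array([.5764,-.113]);a=np.radians(-15.6);ex=np.array([np.cos(a),np.sin(a)]);ey=np.array([-ex[1],ex[0]])
c=shot('wrist'); save(c,sys.argv[1]); P=cloud(c); Q=P.copy()
Q[...,0]=(P[...,:2]-C)@ex; Q[...,1]=(P[...,:2]-C)@ey
m=(Q[...,2]>.146)&(Q[...,2]<.157)&(Q[...,0]>-.13)&(Q[...,0]<0)&(Q[...,1]>0)&(Q[...,1]<.14)
k,l,s,_=cv2.connectedComponentsWithStats(m.astype(np.uint8))
for i in range(1,k):
    if s[i,4]>60:
        q=Q[l==i]; r=cv2.minAreaRect((q[:,:2]*1000).astype(np.float32)); print('case frame',np.round(r[0],1),np.round(r[1],1),round(r[2],1), np.median(q[:,2]),s[i])
E
python3 n.py w7.png
```

```text
-0.08 2182 0.09651980524999065
-0.02 12952 0.09608578453764158
0.05 10726 0.09567585788814797
hasp_knob [352. 136.] 0.94 [0.5506 0.0088 0.135 ] [0.5494 0.01   0.1514] case -0.057598999744560085 0.11041917476564445
ear_hole [376. 212.] 0.98 [ 0.5366 -0.0478  0.131 ] [ 0.5361 -0.042   0.1519] case -0.05586872085053255 0.052086109371666085
lug_hole [394. 211.] 0.75 [ 0.5477 -0.0544  0.131 ] [ 0.5463 -0.0478  0.1532] case -0.0433780100803209 0.04871343400710785
hasp_pivot [330.  71.] 0.83 [0.5608 0.0523 0.135 ] [0.5635 0.0544 0.1108] case -0.0594852845639987 0.15503075887457937
[ 0.4905 -0.0307  0.2852] [179.6444   0.0306  55.5778]
case frame [-57.9 110.3] [12.6 13.6] 71.5 0.15130037386253836 [344 127  22  21 363]
case frame [-41.3  50.5] [12.4 40.4] 0.4 0.15230579618877185 [ 387  184   33   60 1096]
case frame [-54.7  50.4] [ 8.3 40.1] 0.2 0.15143487741273165 [370 191  28  58 701]
```

View pics/w7.png

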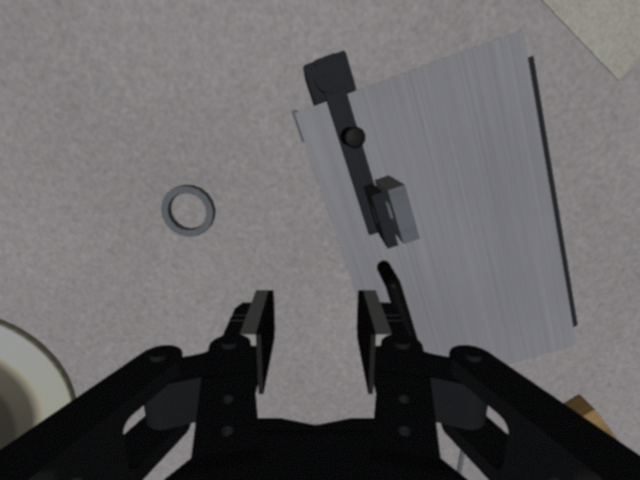

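The hasp is closed, with the ear and lug parallel and in line at case y≈50.4 mm. Now the pin.

Call:
move_arm --offset '[[3.29,-3.31,0],[3.29,-3.31,0],[3.29,-3.31,0],[3.29,-3.31,0],[3.29,-3.31,0]]' --twist '[[0,0,0],[0,0,0],[0,0,0],[0,0,0],[0,0,0]]' --grip '[0.6,0.6,0.6,0.6,0.6]'

```text
time: 38.35
ee_pos: [0.4453, 0.2001, 0.2839]
tcp_rot: [179.7, 0.0, 55.7]
wrist_force: [1.9, 0.1, 0.7]
opening: 0.0513
grasp_force: 0.0
```

Call:
move_arm --offset '[[3.29,-3.31,0],[3.29,-3.31,0],[0,0,0],[0,0,0],[0,0,0]]' --twist '[[0,0,0],[0,0,0],[0,0,-0.143],[0,0,-0.143],[0,0,-0.143]]' --grip '[0.6,0.6,0.6,0.6,0.6]'

```text
time: 38.85
ee_pos: [0.428, 0.2907, 0.2831]
tcp_rot: [179.7, 0.2, 80.7]
wrist_force: [-0.4, 0.0, -0.1]
opening: 0.0514
grasp_force: 0.0
```

Call:
move_arm --offset '[[0,0,0],[0,0,0],[0,0,0],[0,0,0],[0,0,0]]' --twist '[[0,0,-0.143],[0,0,-0.143],[0,0,-0.143],[0,0,-0.143],[0,0,-0.143]]' --grip '[0.6,0.6,0.6,0.6,0.6]'

```text
time: 39.35
ee_pos: [0.4283, 0.2901, 0.2833]
tcp_rot: [179.9, 0.3, 121.5]
wrist_force: [0.7, 0.5, -0.7]
opening: 0.0511
grasp_force: 0.0
```

Call:
move_arm --offset '[[0,0,0],[0,0,0],[0,0,0],[0,0,0],[0,0,0]]' --twist '[[0,0,-0.143],[0,0,-0.143],[0,0,-0.143],[0,0,-0.143],[0,0,0]]' --grip '[0.6,0.6,0.6,0.6,0.6]'

```text
time: 39.85
ee_pos: [0.4283, 0.2901, 0.2833]
tcp_rot: [-179.9, 0.3, 154.1]
wrist_force: [-0.0, -0.3, 0.4]
opening: 0.0514
grasp_force: 0.0
```

```bash
python3 e.py w8.png | egrep -v "14[01]\."; python3 - <<'E'
from h import *
c=shot('wrist');P=cloud(c);
m=(P[...,2]>.016)&(P[...,2]<.03)&(np.hypot(P[...,0]-.429,P[...,1]-.29)<.055)
q=P[m];print(cv2.minAreaRect((q[:,:2]*1000).astype(np.float32)),len(q))
E
```

```text
[0.4283 0.2901 0.2833] [-179.8989    0.3105  153.848 ]
[450.4 279.3] [ 23. 118.] 63.6 zmax 0.026 hsv [60. 11. 30.] [ 305  165   24  110 1998]
[372.   36.1] [56. 55.] 70.2 zmax 0.014 hsv [109.  19.  92.] [  59  229   53   48 1090]
[649.3 426.4] [ 42. 138.] 28.8 zmax 0.022 hsv [105.  26.  91.] [ 455  269  102   93 2962]
[505.1 232.4] [32. 33.] 64.4 zmax 0.04 hsv [60. 16. 20.] [284 271  31  35 850]
[844.4 326.8] [60. 16.] 75.7 zmax 0.028 hsv [23. 36. 77.] [455 459  55  21 757]
pin_c [318.1 197.1] 0.97 [0.4276 0.2926 0.012 ]
pin_tip [315.8 270.7] 0.71 [0.5007 0.2544 0.012 ]
eyepiece [301.  279.8] 0.59 [0.5033 0.2348 0.012 ]
((437.8583984375, 285.3997497558594), (23.21001434326172, 89.96402740478516), 63.38579559326172) 1742
```

Call:
move_arm --offset '[[0,0,4.5],[0,0,4.5],[0,0,4.5],[0,0,4.5],[0,0,4.5]]' --twist '[[0,0,0],[0,0,0],[0,0,0],[0,0,0],[0,0,0]]' --grip '[0.6,0.6,0.6,0.6,0.6]'

```text
time: 40.65
ee_pos: [0.429, 0.289, 0.0567]
tcp_rot: [-179.9, 0.3, 154.0]
wrist_force: [0.7, -0.5, -0.1]
opening: 0.0515
grasp_force: 0.0
```

Call:
move_arm --offset '[[0,0,2],[0,0,1.1],[0,0,0],[0,0,0],[0,0,0]]' --twist '[[0,0,0],[0,0,0],[0,0,0],[0,0,0],[0,0,0]]' --grip '[0.6,0.6,0.6,0,0]' --force 70

```text
time: 41.15
ee_pos: [0.4302, 0.2896, 0.0291]
tcp_rot: [180.0, 0.4, 154.1]
wrist_force: [-0.8, 0.5, 34.5]
opening: 0.0234
grasp_force: 33.0
```

Call:
move_arm --offset '[[0,0,0],[0,0,0],[0,0,0],[0,0,0]]' --twist '[[0,0,0],[0,0,0],[0,0,0],[0,0,0]]' --grip '[0,0,0,0]'

```text
time: 41.55
ee_pos: [0.4304, 0.2897, 0.0294]
tcp_rot: [179.9, 0.4, 154.1]
wrist_force: [-0.6, 1.0, 6.7]
opening: 0.0223
grasp_force: 70.2
```

Call:
move_arm --offset '[[0,0,-2],[0,0,-4.5],[0,0,-4.5],[0,0,-4.5],[0,0,-4.5]]' --twist '[[0,0,0],[0,0,0],[0,0,0],[0,0,0],[0,0,0]]' --grip '[0,0,0,0,0]'

```text
time: 42.05
ee_pos: [0.4283, 0.2897, 0.2302]
tcp_rot: [-180.0, 0.4, 154.1]
wrist_force: [2.2, 0.3, -1.3]
opening: 0.0227
grasp_force: 69.2
```

Call:
move_arm --offset '[[-1.86,-3.99,0],[-1.86,-3.99,0],[-1.86,-3.99,0],[-1.86,-3.99,0],[-1.86,-3.99,0]]' --twist '[[0,0,0],[0,0,0],[0,0,0],[0,0,0],[0,0,0]]' --grip '[0,0,0,0,0]'

```text
time: 42.55
ee_pos: [0.4247, 0.0682, 0.2292]
tcp_rot: [-180.0, 0.4, 154.1]
wrist_force: [0.6, 0.4, -0.7]
opening: 0.0222
grasp_force: 69.3
```

Call:
move_arm --offset '[[-1.86,-3.99,0],[-1.86,-3.99,0],[0,0,0],[0,0,0],[0,0,0]]' --twist '[[0,0,0],[0,0,0],[0,0,-0.09],[0,0,-0.09],[0,0,0]]' --grip '[0,0,0,0,0]'

```text
time: 43.05
ee_pos: [0.4236, -0.0188, 0.2293]
tcp_rot: [-179.9, 0.4, 164.4]
wrist_force: [1.4, 0.3, -0.4]
opening: 0.0228
grasp_force: 69.4
```

```bash
python3 n.py w9.png; python3 - <<'E'
from h import *
np.set_printoptions(precision=4,suppress=True)
c=shot('wrist');P=cloud(c);Rt,t=tool();o=bot.get_obs();print(o['ee_pos'],o['tcp_rot'],o['opening'],o['grasp_force'])
Q=(P-t)@Rt   # tool frame
m=(Q[...,0]<.06)&(Q[...,0]>-.12)&(abs(Q[...,1])<.011)&(Q[...,2]>-.01)&(Q[...,2]<.04)&(c['depth']>0)
q=Q[m]
for x0 in np.arange(-.1,.06,.01):
    s=q[(q[:,0]>x0)&(q[:,0]<x0+.01)]
    if len(s): print(round(x0,3),len(s),'y',s[:,1].min(),s[:,1].max(),'zmin',np.percentile(s[:,2],10))
for t in['pin_c','pin_tip','ear_hole']:
    for r in finder.pinpoint(c,t)[:1]: print(t,r['position'],r['p'])
E
```

```text
[ 0.4236 -0.0182  0.2291] [-179.8625    0.3416  164.2674] 0.02238224137039559 69.40992951393127
-0.06 13 y -0.00662436401377229 0.004779871057670792 zmin 0.014078720620981262
-0.05 487 y -0.006625506413669458 0.00519907474352377 zmin 0.010881658588952422
-0.04 359 y -0.01086096991477506 0.01072214449555232 zmin 0.004598774926292431
-0.03 1208 y -0.010999181397468626 0.010995498725249818 zmin 0.004282965496658924
-0.02 1277 y -0.010962540269768199 0.010865972739304012 zmin 0.004128123919197588
-0.01 1422 y -0.010990832985637973 0.010629487738395275 zmin 0.003893248212291755
-0.0 1526 y -0.01095031974871258 0.010992035368525098 zmin 0.0037853394804281855
0.01 1564 y -0.010997378518993373 0.010996396227412043 zmin 0.003930021022481535
0.02 1630 y -0.010963951039309312 0.01096450541973048 zmin 0.0038359074986981916
0.03 1958 y -0.01098132556609597 0.010898941554466173 zmin 0.004116379698293448
pin_c [318.2, 314.0] 0.64
ear_hole [319.4, 405.3] 0.94
```

View pics/w9.png

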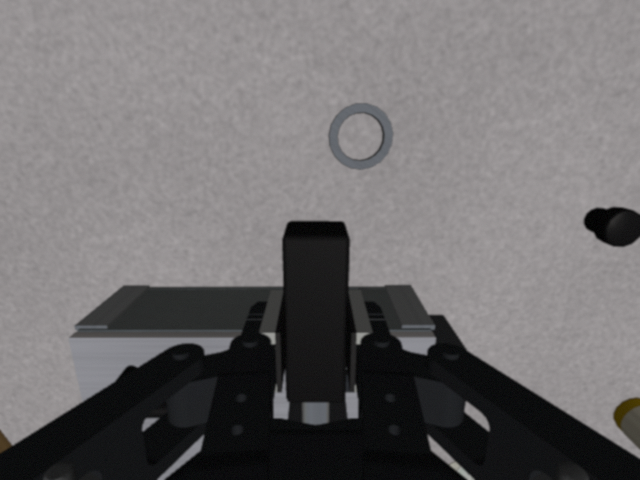

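The pin is held level and straight, with its handle top at pixels (315,225). I'll go forward and up so the camera clears the fingers, then measure the ear and lug at this same yaw.

Call:
move_arm --offset '[[-3.8,0,-2],[-3.8,0,-2],[-3.8,0,-2],[-3.8,0,-2],[0,0,0]]' --twist '[[0,0,0],[0,0,0],[0,0,0],[0,0,0],[0,0,0]]' --grip '[0,0,0,0,0]'

```text
time: 43.8
ee_pos: [0.5741, -0.0596, 0.3088]
tcp_rot: [-179.8, 0.3, 164.3]
wrist_force: [-0.3, -0.3, -1.6]
opening: 0.0225
grasp_force: 69.4
```

```bash
python3 n.py w10.png; python3 - <<'E'
from h import *
o=bot.get_obs();print(o['ee_pos'],o['tcp_rot'],o['opening'],o['grasp_force'])
E
```

```text
case frame [-58.  109.9] [12.9 13.5] 82.3 0.15114167531916 [388 161  20  20 299]
case frame [-54.7  50.5] [ 8.4 39.6] 0.4 0.15148120825795838 [289 169  55  13 628]
case frame [-41.3  50.4] [12.3 40. ] 0.1 0.1522633216502477 [289 185  55  18 945]
[ 0.57186034 -0.05903485  0.30824923] [-179.83564684    0.22390138  164.35793324] 0.02246489928316138 69.42311525344849
```

Call:
move_arm --offset '[[4.5,0,0],[4.5,0,0],[4.5,0,0],[0,0,4],[0,0,4]]' --twist '[[0,0,0],[0,0,0],[0,0,0],[0,0,0],[0,0,0]]' --grip '[0,0,0,0,0]'

```text
time: 44.35
ee_pos: [0.4386, -0.0222, 0.2288]
tcp_rot: [-179.9, 0.5, 164.4]
wrist_force: [0.2, 0.0, -0.9]
opening: 0.0222
grasp_force: 69.4
```

Call:
move_arm --offset '[[0,0,4],[0,0,4],[0,0,0],[0,0,0]]' --twist '[[0,0,0],[0,0,0],[0,0,0],[0,0,0]]' --grip '[0,0,0,0]'

```text
time: 44.75
ee_pos: [0.4395, -0.0229, 0.1494]
tcp_rot: [-179.8, 0.3, 164.4]
wrist_force: [-1.2, 0.2, -0.1]
opening: 0.0223
grasp_force: 69.3
```

```bash
cat > p.py <<'E'
from h import *
C=np.array([.5764,-.113]);a=np.radians(-15.6);ex=np.array([np.cos(a),np.sin(a)]);ey=np.array([-ex[1],ex[0]])
o=bot.get_obs();t=np.array(o['ee_pos']);d=t[:2]-C
print('case x,y,z mm',d@ex*1000,d@ey*1000,t[2]*1000,'rot',o['tcp_rot'],'F',o['wrist_force'],o['grasp_force'])
E
cat > stage.py <<'E'
from p import *
Rd=R.from_euler('xyz',[180,0,164.4],degrees=True).as_matrix()
w=C-.1537*ex+.0506*ey; print(togo([w[0],w[1],.1487],Rd))
E
python3 stage.py
python3 - <<'E'
from h import *
c=shot('side'); cv2.imwrite('pics/s4.png',cv2.resize(c['color'][140:300,240:440,::-1],None,fx=3.6,fy=3.6))
E
```

```text
case x,y,z mm -156.111695242479 49.92826363050192 149.37323720161328 rot [-179.84627123    0.27561034  164.41012829] F [-1.21571705  0.2386603  -0.05247965] 69.31818008422852
(array([-0.24,  0.07,  0.07]), array([-0.003,  0.005,  0.   ]))
```

View pics/s4.png

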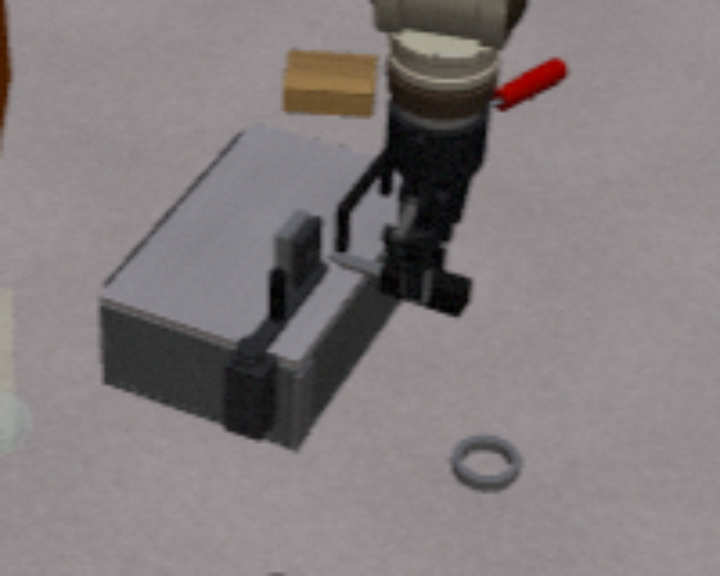

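The side view shows the pin level, with its tip at (335,258) just in front of the ear at (300,250). I'll insert in small steps while watching the force.

Call:
move_arm --offset '[[-0.3,0.07,0.07],[-0.5,0,0],[-0.5,0,0],[-0.5,0,0],[0,0,0]]' --twist '[[-0.003,0.005,0],[0,0,0],[0,0,0],[0,0,0],[0,0,0]]' --grip '[0,0,0,0,0]'

```text
time: 45.3
ee_pos: [0.4585, -0.0276, 0.1479]
tcp_rot: [180.0, 0.0, 164.4]
wrist_force: [-0.4, 1.0, -1.0]
opening: 0.0222
grasp_force: 69.3
```

```bash
python3 p.py
```

```text
case x,y,z mm -136.5133618812106 50.55411133293756 147.9096760079723 rot [1.79982018e+02 6.68024326e-03 1.64392708e+02] F [-0.35508323  0.98493738 -0.97617426] 69.31610941886902
```

Call:
move_arm --offset '[[-0.4,0,-0.05],[-0.4,0,0],[-0.4,0,0],[-0.4,0,0],[0,0,0]]' --twist '[[0,0,0],[0,0,0],[0,0,0],[0,0,0],[0,0,0]]' --grip '[0,0,0,0,0]'

```text
time: 45.8
ee_pos: [0.4736, -0.0318, 0.1483]
tcp_rot: [180.0, -0.0, 164.4]
wrist_force: [0.5, 0.4, -1.2]
opening: 0.0223
grasp_force: 69.3
```

```bash
python3 p.py
```

```text
case x,y,z mm -120.84978679916603 50.582598493453936 148.26017144415985 rot [ 1.79979493e+02 -3.11101498e-03  1.64401596e+02] F [ 0.45171881  0.38475207 -1.19648037] 69.3162739276886
```

Call:
move_arm --offset '[[-0.5,0,0],[-0.5,0,0],[-0.5,0,0],[-0.5,0,0],[-0.4,0,0]]' --twist '[[0,0,0],[0,0,0],[0,0,0],[0,0,0],[0,0,0]]' --grip '[0,0,0,0,0]'

```text
time: 46.3
ee_pos: [0.4968, -0.0383, 0.1483]
tcp_rot: [180.0, -0.0, 164.4]
wrist_force: [0.9, -0.0, -0.7]
opening: 0.0222
grasp_force: 69.4
```

Call:
move_arm --offset '[[-0.2,0,0],[-0.15,0,0],[0,0,0]]' --twist '[[0,0,0],[0,0,0],[0,0,0]]' --grip '[0,0,0]'

```text
time: 46.6
ee_pos: [0.4998, -0.0391, 0.1484]
tcp_rot: [180.0, -0.0, 164.4]
wrist_force: [0.0, 0.2, -0.3]
opening: 0.0228
grasp_force: 69.4
```

```bash
python3 p.py
```

```text
case x,y,z mm -93.65592324243136 50.57960924819597 148.35172983005552 rot [ 1.79978956e+02 -1.81525627e-03  1.64403574e+02] F [ 0.00165153  0.16265336 -0.28666853] 69.38930869102478
```

Call:
move_arm --offset '[[-0.15,0,0],[-0.1,0,0],[0,0,0]]' --twist '[[0,0,0],[0,0,0],[0,0,0]]' --grip '[0,0,0]'

```text
time: 46.9
ee_pos: [0.5011, -0.0395, 0.1483]
tcp_rot: [180.0, -0.1, 164.4]
wrist_force: [-6.8, 1.0, 1.0]
opening: 0.0222
grasp_force: 69.8
```

```bash
python3 p.py
```

```text
case x,y,z mm -92.24246677634538 50.52020365687472 148.32553021079326 rot [ 1.79983875e+02 -1.21791542e-01  1.64418204e+02] F [-6.80409126  1.03747744  0.99323378] 69.77992057800293
```

The handle has met the ear (6.8 N axial). I'll release it and lift away.

Call:
move_arm --offset '[[0,0,0],[0,0,0],[0,0,0],[0,0,0],[0,0,-3]]' --twist '[[0,0,0],[0,0,0],[0,0,0],[0,0,0],[0,0,0]]' --grip '[0.3,0.4,0.5,0.5,0.5]'

```text
time: 47.4
ee_pos: [0.5006, -0.0396, 0.1753]
tcp_rot: [-180.0, -0.3, 164.4]
wrist_force: [0.3, 0.3, 0.5]
opening: 0.0428
grasp_force: 0.0
```

Call:
move_arm --offset '[[0,0,-4.5],[0,0,-4.5],[0,0,-4.5],[-3,0,0],[-3,0,0]]' --twist '[[0,0,0],[0,0,0],[0,0,0],[0,0,0],[0,0,0]]' --grip '[0.5,0.5,0.5,0.5,0.5]'

```text
time: 47.9
ee_pos: [0.561, -0.0561, 0.3159]
tcp_rot: [179.9, 0.3, 164.4]
wrist_force: [0.6, -0.3, 0.3]
opening: 0.0431
grasp_force: 0.0
```

```bash
python3 n.py w11.png; python3 - <<'E'
from p import *
c=shot('wrist');P=cloud(c)
Q=P.copy();Q[...,0]=(P[...,:2]-C)@ex;Q[...,1]=(P[...,:2]-C)@ey
m=(abs(Q[...,1]-.05)<.01)&(Q[...,2]>.11)&(Q[...,2]<.17)&(Q[...,0]<0)&(Q[...,0]>-.15)
for x0 in np.arange(-.14,0,.01):
    s=Q[m&(Q[...,0]>x0)&(Q[...,0]<=x0+.01)]
    if len(s): print(round(x0,2),len(s),np.percentile(s[:,2],95).round(4))
cv2.imwrite('pics/f.png',cv2.resize(c['color'][60:400,150:550,::-1],None,fx=1.6,fy=1.6))
E
```

```text
case frame [-58.2 110. ] [13.2 13.2] 16.1 0.15121831554993526 [384 178  20  19 270]
case frame [-55.3  50.2] [39.7  8.4] 90.0 0.15140543285217833 [289 186  53  12 631]
case frame [-41.5  50.6] [12.1 39.5] 0.3 0.1522328773203741 [290 201  52  17 874]
case x,y,z mm -26.724757202458047 50.55296958577038 312.29189411823444 rot [1.79983627e+02 8.66184244e-02 1.64397048e+02] F [-2.29119587  0.04296332 -3.64127823] 0.0
-0.14 81 0.1287
-0.13 376 0.1305
-0.12 376 0.1323
-0.11 375 0.1342
-0.1 366 0.1363
-0.09 357 0.1381
-0.08 360 0.1404
-0.07 289 0.1412
-0.06 418 0.1525
-0.05 388 0.1533
-0.04 212 0.1534
-0.03 149 0.142
-0.02 48 0.1418
```

View pics/f.png

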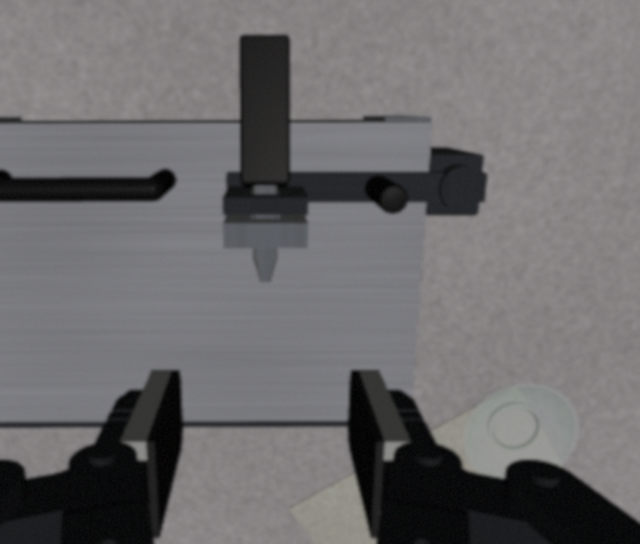

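The pin is through the ear and lug, with its tip at (263,280) beyond the lug, but the handle droops. I'll measure the tilt and position carefully before deciding.

```bash
cat > q.py <<'E'
from p import *
c=shot('wrist');P=cloud(c)
Q=P.copy();Q[...,0]=(P[...,:2]-C)@ex;Q[...,1]=(P[...,:2]-C)@ey
m=(abs(Q[...,1]-.05)<.008)&(Q[...,2]>.12)&(Q[...,2]<.146)&(Q[...,0]<-.068)&(Q[...,0]>-.13)
s=Q[m];A=np.c_[s[:,0],s[:,1],np.ones(len(s))];k=np.linalg.lstsq(A,s[:,2],rcond=None)[0];print('handle slope',k)
m=(abs(Q[...,1]-.05)<.03)&(Q[...,2]>.085)&(Q[...,2]<.1)&(Q[...,0]>-.02)&(Q[...,0]<.08)
s=Q[m];A=np.c_[s[:,0],s[:,1],np.ones(len(s))];print('lid slope',np.linalg.lstsq(A,s[:,2],rcond=None)[0])
m=(abs(Q[...,1]-.05)<.011)&(Q[...,2]>.11)&(Q[...,2]<.149)
s=Q[m];print('x range handle',s[s[:,0]<-.06][:,0].min(),'handle front',np.percentile(s[(s[:,0]<-.06)&(abs(s[:,1]-.05)>.008)][:,0],99.5))
t=s[s[:,0]>-.033];print('tip x',np.percentile(t[:,0],99),'y',t[t[:,0]>t[:,0].max()-.004].mean(0), len(t))
for n in('side','scene'):
    d=shot(n)
    for w in('pin_c','pin_tip'):
        for r in finder.pinpoint(d,w)[:1]:
            p=dep(d,r['position']); print(n,w,r['p'],np.r_[(p[:2]-C)@ex,(p[:2]-C)@ey,p[2]])
E
python3 q.py
```

```text
case x,y,z mm -28.647876432917677 50.49933697869517 311.6642633457022 rot [ 1.79999697e+02 -6.26613255e-02  1.64381175e+02] F [ 0.21826077  0.53872735 -1.07364232] 0.0
handle slope [ 0.19548724 -0.00269758  0.15348888]
lid slope [-0.00625873 -0.00031987  0.09609699]
x range handle -0.13231480820373423 handle front -0.06038839340560557
tip x -0.015530559335238878 y [-0.0172086   0.0502256   0.14016264] 244
side pin_c 0.6 [-0.09566844  0.05002228  0.13055889]
side pin_tip 0.51 [ 0.01534496 -0.00746506  0.09438579]
scene pin_c 0.73 [-0.05089579  0.03082316  0.14896875]
scene pin_tip 0.48 [0.05648247 0.40328207 0.1100786 ]
```

The tilt is about 0.19 rad, close to the 0.2 limit. The lid reads about 0.006 rad high at its front, which puts the lug hole slightly above the ear hole. I'll press the lid down on its handle bar.

Call:
move_arm --offset '[[1.1,-3.35,0],[1.1,-3.35,0],[1.1,-3.3,0],[0,0,4.5],[0,0,4.5]]' --twist '[[0,0,0],[0,0,0],[0,0,0],[0,0,0],[0,0,0]]' --grip '[0,0,0,0,0]'

```text
time: 48.85
ee_pos: [0.501, -0.1443, 0.224]
tcp_rot: [180.0, 0.3, 164.3]
wrist_force: [0.3, -0.3, -0.5]
opening: -0.0001
grasp_force: 0.0
```

Call:
move_arm --offset '[[0,0,3],[0,0,1.5],[0,0,0.7],[0,0,0.3],[0,0,0]]' --twist '[[0,0,0],[0,0,0],[0,0,0],[0,0,0],[0,0,0]]' --grip '[0,0,0,0,0]'

```text
time: 49.35
ee_pos: [0.5018, -0.1434, 0.1696]
tcp_rot: [180.0, 0.1, 164.4]
wrist_force: [-0.1, 0.5, -0.5]
opening: 0.0
grasp_force: 0.0
```

Call:
move_arm --offset '[[0,0,0.2],[0,0,0]]' --twist '[[0,0,0],[0,0,0]]' --grip '[0,0]'

```text
time: 49.55
ee_pos: [0.5016, -0.1434, 0.1671]
tcp_rot: [180.0, 0.1, 164.4]
wrist_force: [-0.4, -0.1, -0.6]
opening: 0.0004
grasp_force: 0.0
```

Call:
move_arm --offset '[[0,0,0.25],[0,0,0.15],[0,0,0]]' --twist '[[0,0,0],[0,0,0],[0,0,0]]' --grip '[0,0,0]'

```text
time: 49.85
ee_pos: [0.5012, -0.1433, 0.1629]
tcp_rot: [180.0, 0.0, 164.4]
wrist_force: [-2.1, 0.4, 4.1]
opening: -0.0
grasp_force: 2.0
```

Call:
move_arm --offset '[[0,0,0.15],[0,0,0]]' --twist '[[0,0,0],[0,0,0]]' --grip '[0,0]'

```text
time: 50.05
ee_pos: [0.5013, -0.1433, 0.1627]
tcp_rot: [180.0, 0.1, 164.4]
wrist_force: [-4.5, 1.4, 13.6]
opening: -0.0
grasp_force: 6.7
```

Call:
move_arm --offset '[[0,0,-3],[0,0,-4.5],[0,0,-4.5],[0,0,-3],[-1.1,3.35,0]]' --twist '[[0,0,0],[0,0,0],[0,0,0],[0,0,0],[0,0,0]]' --grip '[0.5,0.5,0.5,0.5,0.5]'

```text
time: 50.55
ee_pos: [0.5208, -0.116, 0.3161]
tcp_rot: [-180.0, 0.4, 164.2]
wrist_force: [0.7, -0.3, -0.7]
opening: 0.0425
grasp_force: 0.0
```

Call:
move_arm --offset '[[-1.1,3.35,0],[-1.1,3.3,0],[0,0,0]]' --twist '[[0,0,0],[0,0,0],[0,0,0]]' --grip '[0.5,0.5,0.5]'

```text
time: 50.85
ee_pos: [0.5615, -0.0532, 0.3098]
tcp_rot: [179.9, -0.1, 164.6]
wrist_force: [-0.1, -0.3, -0.1]
opening: 0.0425
grasp_force: 0.0
```

```bash
python3 q.py; python3 n.py w12.png
```

```text
case x,y,z mm -30.4539697185764 53.63471602004394 309.7800305195812 rot [ 1.79946688e+02 -5.83256658e-02  1.64584745e+02] F [-0.12095162 -0.32391839 -0.062315  ] 0.0
handle slope [ 0.15296105 -0.00714366  0.15126907]
lid slope [ 0.00037442 -0.0003894   0.09548082]
x range handle -0.1328613813942299 handle front -0.060053196472394293
tip x -0.015726496103565517 y [-0.01742168  0.05016986  0.13852621] 235
side pin_c 0.5 [-0.10643518  0.05731327  0.13345706]
side pin_tip 0.68 [0.00270727 0.00095074 0.09882374]
scene pin_c 0.63 [-0.08052407  0.0399397   0.13680692]
scene pin_tip 0.59 [-0.03457202  0.06768789  0.1198054 ]
case frame [-58.8 110. ] [12.9 13.4] 85.9 0.15113397128649647 [387 181  19  19 275]
case frame [-56.4  50.2] [ 8.2 39.8] 0.3 0.15146010427636 [290 188  54  12 632]
case frame [-42.   50.5] [39.7 12.1] 89.9 0.15146564782423716 [291 204  53  17 873]
```

The lid is now flat (slope 0.000) and the pin tilt has dropped to 0.15 rad. The tip is about 26 mm past the middle of the lug, the handle is at the ear, and the hasp is at its stop. I'm handing the job in.

```bash
python3 -c "
from workcell import bot
print(bot.job_done())"
```

```text
the job is handed in; nothing more can be done
None
```

I packed both cream tubes, shut the lid, swung the hasp to its stop, pushed the retaining pin home and let go, then handed the job in at about 51 s; no verdict came back, but my last check had every end condition within limits, with pin tilt (about 0.15 of 0.2 rad) among the closer margins.

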